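# Scrub out a sample beaker with a long brush

### The arm

A 6-joint arm with a two-finger parallel gripper is mounted at the origin on the work surface. World frame = base frame: x ahead of the robot, y to its left, z up, the work surface at z = 0. Lengths are in m, angles in rad, forces in N, time in s.
With the tool pointing down it reaches from about 0.375 to 0.9 m from the base axis. Payload 3.1 kg.
Tool frame: the origin (TCP) lies midway between the tips of the shut fingers; the grasp point (between the pads) lies 19 mm behind it; x points along the fingers, z is the direction in which the jaws open and shut, and the axes are right-handed (so a half turn about x gives the same grasp; the last joint's range is limited). The gripper opens to 85 mm and grips with 20 to 120 N. Pads are 22 mm wide; open, the fingers measure 114 mm over their backs; the gripper's body (76 mm by 85 mm) begins 54 mm behind the grasp point. The pads swing forward as they close: fully open they stand 13 mm farther back than shut.
Start: joints at [1.135, 0.527, 1.433, -0, 1.181, -0.178], TCP at [0.159, 0.604, 0.231] pointing down, gripper open.
Joint ranges: [-3.08, 3.08], [-0.75, 2.2], [0.22, 2.44], [-1.43, 4.57], [0, 2.65], [-2.85, 2.85]. Speed limits (rad/s): [2.79, 2.79, 3.14, 3.14, 3.14, 3.14].

### API

Orientations are given as a unit quaternion [x, y, z, w].
In Python, from station import telemetry, optics, manip gives the robot as it stands.
- The arm moves only by the tool step_arm, never from a script. Its argument "commands" is a list of rows, each a list of 4 numbers: the shift along the tool's x, y, z in m, then the turn about the tool's x in rad. A call has 1 to 8 rows; each row is the pose to reach, as a shift and turn from the pose measured when the call began, along the tool's axes at that moment; what a row does not reach only later rows make up. A row lasts 1/12 s, in which the tool goes at most 41.7 mm and 7.16 degrees, less where a joint would pass 70% of its speed; a pose out of reach is approached as far as the arm can. A call with a gripper value outside its range is refused whole. "jaw" is the finger opening in m, from 0 to 0.0854, set as the call begins (left out, the last holds). The fingers move at their own pace and stop on an object; "grip_force" is the grip in N (left out, the last holds). Time passes only in rows, so rows that repeat a pose let the fingers close. It gives the time, the measured TCP pose, the force and the opening at its end, in the units of the state.
- telemetry.sense(): the state, without advancing time (a new reading comes with each control period).
- optics.snapshot(name): name is "side" or "top"; returns the picture (400x640x3 uint8, red, green, blue); there is no depth.
- optics.camera_params(name): a dict with "mtx" (3x3 intrinsics, pixels), "k1" (the pictures are not rectified: a ray, as slopes to the right and down, at radius r is drawn at 1 + k1 r^2 times it, then the intrinsics apply), "origin" and "attitude" of the camera in the world. Camera axes: x right, y down, z forward; pixel columns grow to the right and rows downward; lengths in m; the calibration is good to about 2 mm. A picture is of the moment at which its call begins. camera_params takes no time and is no camera call.
- manip.sign_off(): hands the job in, once; it reports no verdict.
The state is a dict: "t": time; "q": joint angles; "qd": joint speeds; "tau": joint torques, N m; "tcp_pos": TCP position; "tool_rot": TCP orientation; "force": force on the tool from outside, world axes, zero at the start; "ft_torque": the same for the moment, N m; "finger_gap": opening from 0.0 (shut) to 1.0 (fully open).
Only numpy, scipy, OpenCV 4.12 (cv2) and the standard library are available. Lean on these libraries where they do the work, as an engineer would, in place of code of your own. Each camera call takes 0.05 s, during which the arm holds its last target.

### The job

Scrub out the open white beaker with the long brush: first lay the brush in its sloping rest, bristles at the foot, let go and take it again nearer the end of its handle so that it can go into the beaker upright, bristles first. Push the bristles down until they press lightly on the beaker's bottom, draw them up most of the way to the rim, and do both once more, gently, leaving the beaker standing where it is and the capped bottle undisturbed. Then lay the brush back in the sloping rest, bristles at the foot, and let go.

Things in the scene. Friction and masses are not known exactly. Their poses are not given: they have to be found in the camera images.
- brush_mid (a point): Middle (on the axis) of the loose 190 mm, 90 g brush; x axis from bristles to handle. Along x: bristle cylinder 32 mm diameter from -95 to -25 mm, solid but sprung: its end gives up to 12 mm towards the handle, 1.2 N per mm; wooden handle 16 x 16 mm to +85; end foot to +95, 16 wide (y) x 32 mm (z). Mass centre near x = 5 mm. Starts flat on the table, axis 16 mm up, handle 8 mm clear of the table, z axis up.
- brush_tip (a point): Centre of the flat bristle end of the brush, at x = -95 mm from its middle.
- rest_mid (a point): Where the brush's middle lies when in the sloping steel rest (fixed; grey base 190 x 110 mm); 107 mm above the table. Rest's x axis is level; the brush lies rising 45 degrees along +x, handle high, in two upward-open 90-degree V-grooves that centre it: under the bristles 8-58 mm up the slope from the foot (54 mm wide), under the handle at 94-108 mm (47 mm wide); above that it is free all round.
- rest_foot (a point): Where the centre of the bristle end lies when the brush is in the rest: 40 mm above the table, on the stop plate at the low end, 95 mm down the slope from rest_mid. The brush can be laid in square to the slope or from above; friction keeps it where it is left along the slope. The rest's highest point is 125 mm above the table.
- beaker_floor (a point): Centre of the inner bottom of the open, straight white beaker (loose, 180 g, upright): outside diameter 74 mm, inside 68 mm, bottom 5 mm above the table, rim 95 mm above this point. z points up.
- bottle_mid (a point): Middle (half-way up) of the closed white bottle, 64 mm diameter, 120 mm tall, loose, a bystander. It and the beaker swap places at random.
Things that resemble listed ones, but are neither listed nor needed, are in the scene too. What is shaped like the part that bears brush_mid but red is not meant. What is shaped like the part that bears rest_mid but orange is not meant.

How it is judged:
On the way, in this order (a step that is already met when the one before it is completed fails the run):
1. the brush lies in the sloping rest, bristles at the foot, let go (distance between brush_mid and rest_mid below 0.02 m and distance between brush_tip and rest_foot below 0.02 m and contact force between the fingers and brush below 0.05 N and linear speed of brush below 0.03 m/s), for 0.2 s.
2. the bristles press on the beaker's bottom (horizontal distance between brush_tip and beaker_floor below 0.034 m and z of brush_tip in the frame of beaker_floor below 0.012 m and contact force between brush and beaker above 0.5 N), for 0.05 s.
3. the bristles are drawn up 50 to 95 mm from the bottom, still inside (horizontal distance between brush_tip and beaker_floor below 0.034 m and z of brush_tip in the frame of beaker_floor between 0.05 and 0.095 m), for 0.05 s.
4. the bristles press on the bottom a second time (all of step 2), for 0.05 s.
5. the bristles are drawn up again, still inside (all of step 3), for 0.05 s.
At the end, for the whole second after the job is handed in: The brush lies at rest in the sloping rest, let go, its middle and its bristle end each within 20 mm of their places there; the beaker stands upright (within 0.05 rad) within 30 mm of where it began, and the bottle is within 30 mm of where it began (all of step 1 and angle between beaker_floor's own z axis and vertical below 0.05 rad and distance of each of beaker_floor, bottle_mid from where it was at the start of the episode below 0.03 m); the robot touches nothing.
It fails at once if the beaker is tipped by more than 0.3 rad (angle between beaker_floor's own z axis and vertical above 0.3 rad).
It fails at once if the brush presses on the beaker with more than 25 N (contact force between brush and beaker above 25 N).
It fails at once if the bottle is knocked over (angle between bottle_mid's own z axis and vertical above 0.4 rad).
It also fails if it takes over 72 s, if anything falls off the work surface, if the arm or the gripper's body presses on something with over 40 N, if the wrist force passes 120 N, or if a joint passes its speed limit or range.

## Working session

There is one attempt and no reset: what is moved stays moved. The work goes in short steps, Python scripts to look and compute and a tool call to move; the robot and the scene stay as the last step left them, time stands still between calls to the robot, and variables do not carry over. Pictures are saved under pics/ and viewed, and the job is handed in when it is done.

Besides the shell and the picture viewer there is one more tool, called after "Call:" as name(argument=value, ...) on one line, values as JSON. step_arm: Moves the arm, as the interface text tells. Its arguments: {"type":"object","properties":{"commands":{"type":"array","items":{"type":"array","items":{"type":"number"}}},"jaw":{"type":"number"},"grip_force":{"type":"number"}},"required":["commands"]}

```bash
ls; mkdir -p pics
python3 - <<'E'
from station import telemetry, optics, manip
import cv2
print(telemetry.sense())
for n in ("side","top"):
    print(n,optics.camera_params(n))
    im=optics.snapshot(n); cv2.imwrite(f"pics/{n}0.png",im[:,:,::-1])
E
```

```text
pics
{'t': 0.0, 'q': array([ 1.13547403e+00,  5.28498548e-01,  1.43390289e+00, -3.41986083e-06,
        1.18139566e+00, -1.78480782e-01]), 'qd': array([ 0.00105311,  0.00062279,  0.00107595, -0.00135383, -0.00174285,
       -0.00118214]), 'tau': array([ 1.45813206e-04, -4.42360246e+01, -1.78023112e+01, -2.54829692e-04,
        8.48631462e-03, -6.26502327e-06]), 'tcp_pos': array([0.15842049, 0.60384807, 0.23031354]), 'tool_rot': array([-0.43220862,  0.56060744,  0.4314889 ,  0.55922476]), 'force': array([ 0.59460487,  0.74782612, -0.28107917]), 'ft_torque': array([-0.03749286, -0.03618022,  0.02623888]), 'finger_gap': 1.0000479290611533}
side {'mtx': array([[431.35877453,   0.        , 317.65202521],
       [  0.        , 431.35877453, 194.43658873],
       [  0.        ,   0.        ,   1.        ]]), 'k1': -0.10746913952499086, 'origin': array([ 0.04543766, -0.60522513,  0.86698068]), 'attitude': array([ 0.89576112, -0.26386679,  0.1020456 , -0.34288924])}
top {'mtx': array([[442.48491415,   0.        , 319.85151665],
       [  0.        , 442.48491415, 191.00228086],
       [  0.        ,   0.        ,   1.        ]]), 'k1': -0.11209272162284036, 'origin': array([ 0.3507026 , -0.01888598,  1.17384868]), 'attitude': array([-0.70005831,  0.71355831, -0.02018959,  0.01858149])}
```

```bash
cat > h.py <<'E'
import numpy as np, cv2
from scipy.spatial.transform import Rotation as R
from station import telemetry, optics
def cam(n):
    c=optics.camera_params(n); return c["mtx"],c["k1"],np.array(c["origin"]),R.from_quat(c["attitude"])
def ray(n,px):
    K,k1,o,a=cam(n)
    p=cv2.undistortPoints(np.array([[px]],float),K,np.array([k1,0,0,0,0.]))[0,0]
    return o,a.apply([p[0],p[1],1.])
def onz(n,px,z):
    o,d=ray(n,px); return o+d*(z-o[2])/d[2]
def proj(n,P):
    K,k1,o,a=cam(n)
    X=a.inv().apply(np.atleast_2d(P)-o); 
    return cv2.projectPoints(X,np.zeros(3),np.zeros(3),K,np.array([k1,0,0,0,0.]))[0][:,0]
def tri(p1,p2):
    o1,d1=ray("side",p1);o2,d2=ray("top",p2)
    A=np.c_[d1,-d2]; s=np.linalg.lstsq(A,o2-o1,rcond=None)[0]
    a,b=o1+d1*s[0],o2+d2*s[1]; return (a+b)/2,np.linalg.norm(a-b)
def snap(n,f):
    im=optics.snapshot(n)[:,:,::-1].copy(); cv2.imwrite("pics/"+f,im); return im
def crop(im,x,y,w,h,s,f):
    cv2.imwrite("pics/"+f,cv2.resize(im[y:y+h,x:x+w],None,fx=s,fy=s,interpolation=cv2.INTER_CUBIC))
E
python3 - <<'E'
from h import *
a=cv2.imread("pics/top0.png");b=cv2.imread("pics/side0.png")
crop(a,200,80,260,130,3,"tc.png"); crop(b,280,110,165,195,3,"sc.png")
for p in [(315,184),(372,166)]: print(onz("top",p,.016))
print(onz("side",(320,210),.016),onz("side",(366,242),.016))
E
```

```text
[ 0.43286542 -0.00975798  0.016     ]
[ 0.47756847 -0.16074846  0.016     ]
[ 0.43741174 -0.01261604  0.016     ] [ 0.47591642 -0.15742206  0.016     ]
```

Run:
```python
from h import *
np.set_printoptions(precision=4,suppress=True)
a=cv2.imread("pics/top0.png")
T=lambda x,y:(200+x/3-.33,80+y/3-.33)
S=lambda x,y:(280+x/3-.33,110+y/3-.33)
print("brush top tip,bristle end,foot:");
P=[onz("top",T(*p),.016) for p in [(307,319),(384,300),(513,262)]]
print(P, np.linalg.norm(P[2]-P[0]),np.linalg.norm(P[1]-P[0]))
Q=[onz("side",S(*p),.016) for p in [(88,281),(151,319),(262,388)]]
print(Q, np.linalg.norm(Q[2]-Q[0]),np.linalg.norm(Q[1]-Q[0]))
c=[onz("top",T(*p),.008) for p in [(28,146),(231,74),(268,188),(70,260)]]
print("base",c,[np.linalg.norm(c[i]-c[i-1]) for i in range(4)],np.mean(c,0))
# beaker rim
print("beaker rim top",onz("top",T(694,224),.1),"side",onz("side",S(410,452),.1))
print("bottle cap top",onz("top",T(428,60),.12),"side",onz("side",S(363,180),.12))
m=np.mean(c,0)
```

```text
brush top tip,bristle end,foot:
[array([0.4283, 0.0244, 0.016 ]), array([ 0.4436, -0.0432,  0.016 ]), array([ 0.475 , -0.1572,  0.016 ])] 0.18749711519289863 0.06936169597633235
[array([0.4257, 0.0218, 0.016 ]), array([ 0.4479, -0.043 ,  0.016 ]), array([ 0.4834, -0.1516,  0.016 ])] 0.18275922293017335 0.06852680504851053
base [array([0.5887, 0.2721, 0.008 ]), array([0.6496, 0.0892, 0.008 ]), array([0.5458, 0.0574, 0.008 ]), array([0.4853, 0.2343, 0.008 ])] [np.float64(0.11012093762910809), np.float64(0.19275435009824582), np.float64(0.10851650673823861), np.float64(0.1869561874282849)] [0.5674 0.1632 0.008 ]
beaker rim top [ 0.4948 -0.2973  0.1   ] side [ 0.4944 -0.2982  0.1   ]
bottle cap top [ 0.6293 -0.0806  0.12  ] side [ 0.6274 -0.0844  0.12  ]
```

```bash
python3 - <<'E'
from h import *
a=cv2.imread("pics/top0.png");b=cv2.imread("pics/side0.png")
A=cv2.resize(a[100:170,205:295],None,fx=6,fy=6,interpolation=cv2.INTER_CUBIC)
B=cv2.resize(b[115:185,280:370],None,fx=6,fy=6,interpolation=cv2.INTER_CUBIC)
d=np.array([.316,-.949,0]);l=np.array([.949,.316,0]);n=np.array([.316*.7071,-.949*.7071,.7071]); u=np.array([-.316*.7071,.949*.7071,.7071])
c=np.array([.5674,.1632,0])
for s,col in ((0.0,(0,0,255)),(-.02,(0,255,0))):
    mid=c+d*s+[0,0,.107]
    foot=mid-n*.095
    for (s0,s1,w,h) in ((.008,.058,.027,.0044),(.094,.108,.0235,.0075)):
        pts=np.array([foot+n*sx+l*w*g+u*h for sx,g in ((s0,1),(s1,1),(s1,-1),(s0,-1))])
        for im,nm,off in ((A,"top",(205,100)),(B,"side",(280,115))):
            p=((proj(nm,pts)-off+.5)*6).astype(int); cv2.polylines(im,[p],True,col,1)
cv2.imwrite("pics/rest.png",np.hstack([A,B])[:, :1080][:, :])
cv2.imwrite("pics/restA.png",A);cv2.imwrite("pics/restB.png",B)
E
python3 - <<'E'
from h import *
np.set_printoptions(precision=4,suppress=True)
a=cv2.imread("pics/top0.png");b=cv2.imread("pics/side0.png")
A=cv2.resize(a[100:170,205:295],None,fx=6,fy=6,interpolation=cv2.INTER_CUBIC)
B=cv2.resize(b[115:185,280:370],None,fx=6,fy=6,interpolation=cv2.INTER_CUBIC)
d=np.array([.316,-.949,0]);l=np.array([.949,.316,0]);n=np.array([.316*.7071,-.949*.7071,.7071]); u=np.array([-.316*.7071,.949*.7071,.7071])
t=lambda x,y:(205+x/6-.4,100+y/6-.4); s_=lambda x,y:(280+x/6-.4,115+y/6-.4)
print(tri(s_(322,45),t(235,98)),tri(s_(303,130),t(258,213)))
c=np.array([.5674,.1632,0])
for s,col in ((0.02,(0,0,255)),):
    mid=c+d*s+[0,0,.107]
    foot=mid-n*.095; print(mid,foot)
    for (s0,s1,w,h,bt) in ((.008,.058,.027,.0044,-.0226),(.094,.108,.0235,.0075,-.016)):
        pts=np.array([foot+n*s0+l*w+u*h,foot+n*s1+l*w+u*h,foot+n*s1+u*bt,foot+n*s1-l*w+u*h,foot+n*s0-l*w+u*h,foot+n*s0+u*bt])
        for im,nm,off in ((A,"top",(205,100)),(B,"side",(280,115))):
            p=((proj(nm,pts)-off+.5)*6).astype(int); cv2.polylines(im,[p],True,col,1)
cv2.imwrite("pics/restA2.png",np.vstack([A,B])[:, :1080][:, :])
E
```

```text
(array([0.5936, 0.1597, 0.1188]), np.float64(0.001855644218392987)) (array([0.5624, 0.1493, 0.0884]), np.float64(0.022268969877341498))
[0.5737 0.1442 0.107 ] [0.5525 0.208  0.0398]
```

```bash
cat >> h.py <<'E'
np.set_printoptions(precision=4,suppress=True)
def plan(P=None,zdir=None):
    """tool-frame shift to put TCP at P, turn about tool x so tool z || +-zdir (xy)"""
    s=telemetry.sense(); r=R.from_quat(s["tool_rot"]); M=r.as_matrix()
    print("t",round(s["t"],2),"tcp",s["tcp_pos"],"F",s["force"],"gap",round(s["finger_gap"]*85.4,1),"q",s["q"])
    print("axes x",M[:,0],"y",M[:,1],"z",M[:,2])
    if P is not None: print("shift",r.inv().apply(np.array(P)-s["tcp_pos"]))
    if zdir is not None:
        z=np.array([*zdir,0.]); v=M.T@z
        for sg in(1,-1):
            print("turn",sg,np.arctan2(-sg*v[1],sg*v[2]), "final q6 approx")
E
python3 -c "
from h import *
plan((0.4645,-.122,.10),(.968,.25))"
```

```text
t 0.1 tcp [0.1584 0.6039 0.2304] F [ 0.6276 -0.3466  0.2581] gap 85.5 q [ 1.1355  0.5284  1.4338  0.      1.1814 -0.1785]
axes x [-0.0008 -0.0018 -1.    ] y [-0.9672  0.254   0.0004] z [ 0.254   0.9672 -0.0019]
shift [ 0.1315 -0.4805 -0.6241]
turn 1 1.0612517770672785 final q6 approx
turn -1 -2.0803408765225146 final q6 approx
```

Call:
step_arm(commands=[[0,-0.03,-0.03,0.06],[0,-0.06,-0.06,0.12],[0,-0.09,-0.09,0.18],[0,-0.12,-0.12,0.24],[0,-0.15,-0.15,0.3],[0,-0.18,-0.18,0.36],[0,-0.21,-0.21,0.42],[0,-0.235,-0.24,0.5]], jaw=0.0854, grip_force=20)

```text
t: 0.77
tcp_pos: [0.3244, 0.3133, 0.2307]
tool_rot: [-0.279, 0.65, 0.279, 0.649]
force: [1.0, 1.0, 0.0]
finger_gap: 0.999
```

```bash
python3 -c "
from h import *
plan((0.4645,-.122,.10),(.968,.25))"
```

```text
t 0.77 tcp [0.3244 0.3133 0.2307] F [0.9527 0.9811 0.0129] gap 85.3 q [ 0.5201  0.2957  1.8519 -0.0015  0.995  -0.2902]
axes x [-0.0003 -0.0016 -1.    ] y [-0.7251  0.6887 -0.0009] z [ 0.6887  0.7251 -0.0013]
shift [ 0.1314 -0.4012 -0.2189]
turn 1 0.558402041832401 final q6 approx
turn -1 -2.5831906117573924 final q6 approx
```

Call:
step_arm(commands=[[0,-0.035,-0.018,0.07],[0,-0.07,-0.036,0.14],[0,-0.105,-0.054,0.21],[0,-0.14,-0.072,0.28],[0,-0.175,-0.09,0.35],[0,-0.21,-0.11,0.42],[0,-0.245,-0.13,0.49],[0,-0.28,-0.15,0.558]])

```text
t: 1.43
tcp_pos: [0.424, 0.0097, 0.2311]
tool_rot: [-0.088, 0.702, 0.088, 0.701]
force: [-0.1, 0.1, -0.1]
finger_gap: 1.001
```

```bash
python3 -c "
from h import *
plan((0.4645,-.122,.06),(.968,.25))"
```

```text
t 1.43 tcp [0.424  0.0097 0.2311] F [-0.0514  0.0959 -0.0503] gap 85.5 q [-0.2408  0.2581  1.911  -0.0018  0.9727 -0.4892]
axes x [-0.0005 -0.0014 -1.    ] y [-0.2469  0.969  -0.0012] z [ 0.9691  0.2469 -0.0009]
shift [ 0.1713 -0.1375  0.0069]
turn 1 -0.0032988627446175617 final q6 approx
turn -1 3.1382937908451756 final q6 approx
```

Call:
step_arm(commands=[[0.02,-0.035,0.002,0],[0.05,-0.065,0.003,0],[0.08,-0.095,0.005,0],[0.11,-0.12,0.007,0],[0.13,-0.1375,0.007,0],[0.15,-0.1375,0.007,0],[0.17,-0.1375,0.007,0],[0.17,-0.1375,0.007,0]])

```text
t: 2.1
tcp_pos: [0.4624, -0.1215, 0.058]
tool_rot: [-0.086, 0.704, 0.089, 0.699]
force: [-0.1, 0.8, -0.1]
finger_gap: 0.997
```

```bash
python3 -c "
from h import *
plan((0.4645,-.122,.004),(.968,.25))
b=snap('side','s1.png');a=snap('top','t1.png')
crop(b,290,180,120,90,4,'s1c.png');crop(a,280,130,130,80,4,'t1c.png')
"
```

```text
t 2.1 tcp [ 0.4624 -0.1215  0.058 ] F [-0.128   0.757  -0.0641] gap 85.2 q [-0.4905  0.64    1.9294 -0.0026  0.5795 -0.7363]
axes x [-0.0072  0.0022 -1.    ] y [-0.2455  0.9694  0.0039] z [ 0.9694  0.2455 -0.0064]
shift [ 0.054  -0.0012  0.0023]
turn 1 -0.004747914623345109 final q6 approx
turn -1 3.136844738966448 final q6 approx
```

Call:
step_arm(commands=[[0.025,-0.001,0.002,0],[0.045,-0.001,0.002,0],[0.054,-0.001,0.002,0],[0.054,-0.001,0.002,0]])

```text
t: 2.53
tcp_pos: [0.4657, -0.1217, 0.0064]
tool_rot: [-0.088, 0.703, 0.088, 0.7]
force: [-0.5, 0.4, 0.5]
finger_gap: 0.999
```

Call:
step_arm(commands=[[0,0,0,0],[0,0,0,0],[0,0,0,0],[0,0,0,0],[0,0,0,0],[0,0,0,0]], jaw=0.0, grip_force=20)

```text
t: 3.03
tcp_pos: [0.466, -0.1219, 0.007]
tool_rot: [-0.088, 0.703, 0.088, 0.701]
force: [-0.6, -0.2, 5.5]
finger_gap: 0.178
```

Call:
step_arm(commands=[[-0.02,0,0,0],[-0.04,0,0,0],[-0.06,0,0,0],[-0.08,0,0,0],[-0.1,0,0,0],[-0.12,0,0,0],[-0.12,0,0,0]])

```text
t: 3.62
tcp_pos: [0.4682, -0.1228, 0.1302]
tool_rot: [-0.089, 0.701, 0.087, 0.703]
force: [0.1, 0.3, -0.4]
finger_gap: 0.184
```

```bash
python3 -c "
from h import *
plan()
b=snap('side','s2.png')
crop(b,290,130,160,130,4,'s2c.png')
"
```

```text
t 3.62 tcp [ 0.4682 -0.1228  0.1302] F [ 0.0736  0.3079 -0.3868] gap 15.7 q [-0.4869  0.5024  1.8799 -0.0021  0.755  -0.7353]
axes x [ 0.0031 -0.0032 -1.    ] y [-0.2473  0.9689 -0.0039] z [0.9689 0.2473 0.0022]
```

```bash
python3 -c "
from h import *
plan((.5892,.0988,.19),(.949,.316))
"
```

```text
t 3.67 tcp [ 0.4675 -0.1224  0.1287] F [ 0.1498  1.2044 -0.3624] gap 15.3 q [-0.487   0.5049  1.8814 -0.0021  0.7533 -0.7353]
axes x [ 0.0011 -0.0022 -1.    ] y [-0.2472  0.969  -0.0024] z [0.969  0.2472 0.0005]
shift [-0.0616  0.1841  0.1726]
turn 1 -0.07161589497975045 final q6 approx
turn -1 3.069976758610043 final q6 approx
```

Call:
step_arm(commands=[[-0.025,0.005,0.005,0],[-0.05,0.025,0.025,-0.01],[-0.062,0.05,0.05,-0.03],[-0.062,0.08,0.08,-0.05],[-0.062,0.11,0.105,-0.07],[-0.062,0.14,0.13,-0.072],[-0.062,0.165,0.155,-0.072],[-0.062,0.184,0.1726,-0.072]], jaw=0.0, grip_force=40)

```text
t: 4.33
tcp_pos: [0.5895, 0.1016, 0.1887]
tool_rot: [-0.114, 0.698, 0.113, 0.698]
force: [-0.8, -0.5, -0.4]
finger_gap: 0.176
```

```bash
python3 -c "
from h import *
plan((.5892,.0988,.19),(.949,.316))
b=snap('side','s3.png')
crop(b,270,90,130,110,6,'s3c.png')
a=snap('top','t3.png')
crop(a,190,80,150,100,5,'t3c.png')
"
```

```text
t 4.33 tcp [0.5895 0.1016 0.1887] F [-0.7771 -0.4895 -0.3717] gap 15.0 q [-0.0152  0.5425  1.544  -0.0018  1.0558 -0.3378]
axes x [-0.0006 -0.0016 -1.    ] y [-0.3179  0.9481 -0.0013] z [ 0.9481  0.3179 -0.0011]
shift [-0.0013 -0.0025 -0.0012]
turn 1 0.0021111038978778515 final q6 approx
turn -1 -3.1394815496919155 final q6 approx
```

```bash
cat >> h.py <<'E'
def onplane(n,px,p0,nrm):
    o,d=ray(n,px); return o+d*(np.dot(p0-o,nrm)/np.dot(d,nrm))
E
python3 -c "
from h import *
b=cv2.imread('pics/s3.png'); crop(b,290,80,80,50,10,'s3d.png')
tcp=np.array([.5895,.1016,.1887]);z=np.array([.9481,.3179,0]);y=np.array([-.3179,.9481,0])
for p in [(180,20),(305,55),(537,160)]:
    P=onplane('side',(270+p[0]/6-.4,90+p[1]/6-.4),tcp,z); print(P,'along handle from tcp',-(P-tcp)@y)
"
```

```text
[0.5402 0.2487 0.183 ] along handle from tcp -0.15515008782290543
[0.5631 0.1802 0.1959] along handle from tcp -0.08292371369995444
[0.6024 0.0632 0.1982] along handle from tcp 0.04045662267448663
```

```bash
python3 -c "
from h import *
tcp=np.array([.5895,.1016,.1887]);z=np.array([.9481,.3179,0]);y=np.array([-.3179,.9481,0])
for p in [(108,90),(315,195),(685,362)]:
    P=onplane('side',(290+p[0]/10-.45,80+p[1]/10-.45),tcp,z); print(P,'along handle from tcp',-(P-tcp)@y)
for x in (-.095,-.025,.095):
    for xg in (.05,.055): print(x,xg,(proj('side',tcp-y*(x-xg)+[0,0,.009])-[290,80]+.45)*10)
"
```

```text
[0.5412 0.2457 0.1985] along handle from tcp -0.15193855441978826
[0.5638 0.1783 0.1959] along handle from tcp -0.08085894508082245
[0.6013 0.0663 0.1983] along handle from tcp 0.03724891580785558
-0.095 0.05 [[127.8062 101.7157]]
-0.095 0.055 [[113.594   95.0846]]
-0.025 0.05 [[332.6314 197.5998]]
-0.025 0.055 [[317.6329 190.5585]]
0.095 0.05 [[710.2766 375.9307]]
0.095 0.055 [[693.8478 368.1311]]
```

Run:
```python
from h import *
a=cv2.imread("pics/top0.png");b=cv2.imread("pics/side0.png")
A=cv2.resize(a[105:155,215:275],None,fx=8,fy=8,interpolation=cv2.INTER_CUBIC)
B=cv2.resize(b[115:180,295:355],None,fx=8,fy=8,interpolation=cv2.INTER_CUBIC)
d=np.array([.316,-.949,0]);l=np.array([.949,.316,0]);n=np.array([.316*.7071,-.949*.7071,.7071]); u=np.array([-.316*.7071,.949*.7071,.7071])
c=np.array([.5674,.1632,0])
for s,col in ((0.012,(0,0,255)),):
    mid=c+d*s+[0,0,.107]
    foot=mid-n*.095; print(mid,foot)
    for (s0,s1,w,h,bt) in ((.008,.058,.027,.0044,-.0226),(.094,.108,.0235,.0075,-.016)):
        pts=np.array([foot+n*s0+l*w+u*h,foot+n*s1+l*w+u*h,foot+n*s1+u*bt,foot+n*s1-l*w+u*h,foot+n*s0-l*w+u*h,foot+n*s0+u*bt])
        for im,nm,off in ((A,"top",(215,105)),(B,"side",(295,115))):
            p=((proj(nm,pts)-off+.5)*8).astype(int); cv2.polylines(im,[p],True,col,1)
cv2.imwrite("pics/ra.png",A);cv2.imwrite("pics/rb.png",B)
```

```text
[0.5712 0.1518 0.107 ] [0.55   0.2156 0.0398]
```

```bash
python3 -c "
from h import *
plan((.5901,.0950,.114),(.949,.316))
"
```

```text
t 4.43 tcp [0.5902 0.1023 0.1886] F [ 0.9891 -0.0064 -0.4985] gap 15.0 q [-0.0142  0.543   1.5431 -0.0012  1.0547 -0.3399]
axes x [ 0.0008 -0.001  -1.    ] y [-0.3206  0.9472 -0.0012] z [0.9472 0.3206 0.0004]
shift [ 0.0746 -0.0068 -0.0025]
turn 1 0.004905058280773443 final q6 approx
turn -1 -3.1366875953090196 final q6 approx
```

Call:
step_arm(commands=[[0.02,-0.0068,-0.0025,0.004],[0.04,-0.0068,-0.0025,0.004],[0.058,-0.0068,-0.0025,0.004],[0.068,-0.0068,-0.0025,0.004],[0.0745,-0.0068,-0.0025,0.004],[0.0745,-0.0068,-0.0025,0.004]])

```text
t: 4.93
tcp_pos: [0.5887, 0.0945, 0.1122]
tool_rot: [-0.113, 0.699, 0.113, 0.697]
force: [-0.5, 0.1, -0.5]
finger_gap: 0.176
```

```bash
python3 -c "
from h import *
plan((.5901,.0950,.109),(.949,.316))
b=snap('side','s4.png')
crop(b,280,100,90,65,8,'s4c.png')
"
```

```text
t 4.93 tcp [0.5887 0.0945 0.1122] F [-0.5098  0.1097 -0.4613] gap 15.0 q [-0.0276  0.6458  1.6047 -0.0015  0.8944 -0.3483]
axes x [-0.0033 -0.0011 -1.    ] y [-0.3162  0.9487  0.    ] z [ 0.9487  0.3162 -0.0034]
shift [0.0032 0.0001 0.0015]
turn 1 0.0002556486712507911 final q6 approx
turn -1 -3.1413370049185425 final q6 approx
```

Call:
step_arm(commands=[[0.002,0,0.0015,0],[0.004,0,0.0015,0],[0.004,0,0.0015,0]])

```text
t: 5.23
tcp_pos: [0.5914, 0.095, 0.1099]
tool_rot: [-0.114, 0.698, 0.113, 0.698]
force: [-0.1, -0.8, -1.4]
finger_gap: 0.176
```

Call:
step_arm(commands=[[0.001,0,-0.001,0],[0.002,0,-0.001,0],[0.002,0,-0.001,0]])

```text
t: 5.48
tcp_pos: [0.591, 0.0947, 0.1086]
tool_rot: [-0.114, 0.697, 0.113, 0.699]
force: [0.0, 0.1, 2.6]
finger_gap: 0.175
```

Call:
step_arm(commands=[[0,0,0,0],[0,0,0,0],[0,0,0,0],[0,0,0,0]], jaw=0.024, grip_force=20)

```text
t: 5.82
tcp_pos: [0.5909, 0.0947, 0.1085]
tool_rot: [-0.114, 0.698, 0.113, 0.698]
force: [0.2, 0.5, -0.1]
finger_gap: 0.28
```

```bash
python3 -c "
from h import *
plan((.5901,.0950,.109),(.949,.316))
b=snap('side','s5.png')
crop(b,280,100,90,65,8,'s5c.png')
"
```

```text
t 5.82 tcp [0.5909 0.0947 0.1085] F [ 0.2151  0.4884 -0.1209] gap 23.9 q [-0.0271  0.6519  1.6046 -0.0014  0.8835 -0.3481]
axes x [ 0.0015 -0.0011 -1.    ] y [-0.3163  0.9487 -0.0015] z [0.9487 0.3163 0.0011]
shift [-0.0005  0.0005 -0.0007]
turn 1 0.00037732309179072047 final q6 approx
turn -1 -3.1412153304980026 final q6 approx
```

Call:
step_arm(commands=[[0,0,0,0],[0,0,0,0],[0,0,0,0]], jaw=0.0, grip_force=30)

```text
t: 6.12
tcp_pos: [0.5908, 0.0947, 0.1084]
tool_rot: [-0.114, 0.698, 0.113, 0.698]
force: [0.5, -0.1, -0.1]
finger_gap: 0.139
```

```bash
python3 -c "
from h import *
plan((.5901,.0950,.109),(.949,.316))
b=snap('side','s6.png')
crop(b,280,90,90,65,8,'s6c.png')
"
```

```text
t 6.12 tcp [0.5908 0.0947 0.1084] F [ 0.4516 -0.1234 -0.0527] gap 11.8 q [-0.0271  0.6521  1.6048 -0.0013  0.8835 -0.3481]
axes x [ 0.0012 -0.0011 -1.    ] y [-0.3163  0.9487 -0.0014] z [0.9487 0.3163 0.0008]
shift [-0.0006  0.0005 -0.0005]
turn 1 0.00038129509323028116 final q6 approx
turn -1 -3.141211358496563 final q6 approx
```

Call:
step_arm(commands=[[0,0,0,0]])

```text
t: 6.25
tcp_pos: [0.5908, 0.0947, 0.1084]
tool_rot: [-0.114, 0.698, 0.113, 0.698]
force: [0.6, 0.1, -0.1]
finger_gap: 0.14
```

```bash
python3 -c "
from h import *
plan((.5901,.0950,.109),(.949,.316))
b=snap('side','s7.png')
crop(b,280,90,90,65,8,'s7c.png')
"
```

```text
t 6.25 tcp [0.5908 0.0947 0.1084] F [ 0.5667  0.094  -0.0501] gap 11.9 q [-0.0271  0.6522  1.6047 -0.0013  0.8835 -0.3481]
axes x [ 0.0012 -0.001  -1.    ] y [-0.3162  0.9487 -0.0014] z [0.9487 0.3162 0.0008]
shift [-0.0006  0.0005 -0.0006]
turn 1 0.00033631798232381277 final q6 approx
turn -1 -3.1412563356074696 final q6 approx
```

Call:
step_arm(commands=[[-0.015,0,0,0],[-0.035,0,0,0],[-0.055,0,0,0],[-0.07,0,0,0],[-0.07,0,0,0]])

```text
t: 6.72
tcp_pos: [0.5929, 0.0948, 0.1816]
tool_rot: [-0.114, 0.695, 0.112, 0.701]
force: [0.8, 0.4, -1.2]
finger_gap: 0.142
```

```bash
python3 -c "
from h import *
plan((.462,-.112,.19),(.968,.25))
b=snap('side','s8.png')
crop(b,280,60,100,75,8,'s8c.png')
"
```

```text
t 6.72 tcp [0.5929 0.0948 0.1816] F [ 0.7734  0.3978 -1.2082] gap 12.1 q [-0.0268  0.5512  1.5511 -0.0012  1.0313 -0.3482]
axes x [ 0.008  -0.0012 -1.    ] y [-0.3164  0.9486 -0.0037] z [0.9486 0.3164 0.0072]
shift [-0.0092 -0.1548 -0.1896]
turn 1 0.06919209598007875 final q6 approx
turn -1 -3.0724005576097144 final q6 approx
```

Call:
step_arm(commands=[[0,0,0,0],[0,0,0,0],[0,0,0,0]])

```text
t: 7.02
tcp_pos: [0.591, 0.0948, 0.1785]
tool_rot: [-0.114, 0.697, 0.113, 0.699]
force: [0.3, 0.1, -1.5]
finger_gap: 0.14
```

```bash
python3 -c "
from h import *
plan((.462,-.112,.19),(.968,.25))
b=snap('side','s9.png')
crop(b,280,60,100,75,8,'s9c.png')
"
```

```text
t 7.02 tcp [0.591  0.0948 0.1785] F [ 0.341   0.097  -1.4556] gap 11.9 q [-0.027   0.5547  1.5546 -0.0013  1.0298 -0.3482]
axes x [ 0.0024 -0.0011 -1.    ] y [-0.3163  0.9486 -0.0019] z [0.9486 0.3163 0.0019]
shift [-0.0116 -0.1554 -0.1877]
turn 1 0.06911184368715437 final q6 approx
turn -1 -3.072480809902639 final q6 approx
```

Call:
step_arm(commands=[[0,0,0,0],[0,0,0,0],[0,0,0,0],[0,0,0,0]], jaw=0.0, grip_force=20)

```text
t: 7.4
tcp_pos: [0.591, 0.0948, 0.1783]
tool_rot: [-0.114, 0.697, 0.113, 0.699]
force: [-0.1, 0.4, -0.8]
finger_gap: 0.139
```

```bash
python3 -c "
from h import *
plan()
b=snap('side','s10.png')
crop(b,280,60,100,75,8,'s10c.png')
"
```

```text
t 7.4 tcp [0.591  0.0948 0.1783] F [-0.062   0.4313 -0.8356] gap 11.9 q [-0.027   0.5551  1.5544 -0.0012  1.0298 -0.3481]
axes x [ 0.0022 -0.0011 -1.    ] y [-0.3163  0.9487 -0.0018] z [0.9487 0.3163 0.0017]
```

Call:
step_arm(commands=[[-0.04,0,0,0],[0,0,0,0],[-0.04,0,0,0],[0,0,0,0],[-0.04,0,0,0],[0,0,0,0],[0,0,0,0]])

```text
t: 8.03
tcp_pos: [0.5883, 0.0948, 0.1717]
tool_rot: [-0.113, 0.701, 0.114, 0.695]
force: [-1.6, 0.2, -0.4]
finger_gap: -0.001
```

```bash
python3 -c "
from h import *
plan()
b=snap('side','s11.png')
crop(b,280,60,100,75,8,'s11c.png')
"
```

```text
t 8.03 tcp [0.5883 0.0948 0.1717] F [-1.5644  0.1694 -0.4302] gap -0.1 q [-0.0271  0.5647  1.558  -0.0012  1.0286 -0.3482]
axes x [-0.0097 -0.0008 -1.    ] y [-0.3162  0.9487  0.0023] z [ 0.9487  0.3162 -0.0094]
```

Dropped. See where it landed.

```bash
python3 -c "
from h import *
b=snap('side','s12.png')
crop(b,260,90,140,110,5,'s12c.png')
a=snap('top','t12.png')
crop(a,180,70,200,150,4,'t12c.png')
"
python3 -c "
from h import *
b=snap('side','s13.png')
crop(b,255,140,80,75,8,'s13c.png')
"
```

Call:
step_arm(commands=[[0,-0.01,-0.03,0],[0,-0.03,-0.06,0],[0,-0.05,-0.09,0],[0,-0.08,-0.11,0],[0,-0.11,-0.12,0],[0,-0.13,-0.13,0]], jaw=0.0854)

```text
t: 8.73
tcp_pos: [0.5106, -0.0724, 0.1837]
tool_rot: [-0.115, 0.694, 0.111, 0.702]
force: [0.7, -0.0, 0.5]
finger_gap: 0.848
```

```bash
python3 -c "
from h import *
plan()
b=snap('side','s14.png')
crop(b,215,130,120,100,6,'s14c.png')
a=snap('top','t14.png')
crop(a,200,120,160,120,5,'t14c.png')
"
```

```text
t 8.73 tcp [ 0.5106 -0.0724  0.1837] F [ 0.7439 -0.0375  0.523 ] gap 72.4 q [-0.3581  0.4443  1.7638  0.0004  0.9202 -0.6791]
axes x [ 0.0126 -0.0044 -0.9999] y [-0.3153  0.949  -0.0081] z [0.9489 0.3153 0.0106]
```

```bash
python3 -c "
from h import *
b=snap('side','s15.png')
crop(b,215,130,120,100,6,'s15c.png')
t=onz('top',(229.5,203.4),.016);j=onz('top',(256.2,204.6),.014);print(t,j,np.linalg.norm(t-j))
S=lambda x,y:(215+x/6-.4,130+y/6-.4)
for p,z in (((272,207),.016),((343,312),.013),((455,508),.008)): print(onz('side',S(*p),z))
"
```

```text
[0.3861 0.2159 0.016 ] [0.3818 0.1457 0.014 ] 0.07038792998495456
[0.3866 0.2216 0.016 ]
[0.383  0.1457 0.013 ]
[0.3694 0.0221 0.008 ]
```

```bash
python3 -c "
from h import *
plan((.3765,.081,.08),(.9975,-.07))
"
```

```text
t 8.88 tcp [ 0.5106 -0.0715  0.183 ] F [0.6493 0.0848 0.2556] gap 85.9 q [-0.3567  0.4458  1.7636  0.0012  0.9209 -0.6759]
axes x [ 0.0109 -0.003  -0.9999] y [-0.313   0.9497 -0.0063] z [0.9497 0.3131 0.0094]
shift [ 0.101   0.1874 -0.0805]
turn 1 0.3884420990040731 final q6 approx
turn -1 -2.7531505545857202 final q6 approx
```

Call:
step_arm(commands=[[0,0.03,-0.01,0.06],[0,0.065,-0.025,0.12],[0,0.1,-0.04,0.18],[0.01,0.13,-0.055,0.24],[0.03,0.16,-0.07,0.32],[0.06,0.187,-0.08,0.388],[0.08,0.187,-0.08,0.388],[0.08,0.187,-0.08,0.388]], jaw=0.05)

```text
t: 9.55
tcp_pos: [0.3739, 0.083, 0.0999]
tool_rot: [0.022, 0.705, -0.024, 0.709]
force: [0.2, 0.2, -0.3]
finger_gap: 0.589
```

```bash
python3 -c "
from h import *
plan((.3765,.081,.004),(.9975,-.07))
b=snap('side','s16.png')
crop(b,215,130,120,100,6,'s16c.png')
"
```

```text
t 9.55 tcp [0.3739 0.083  0.0999] F [ 0.2241  0.1996 -0.2979] gap 50.3 q [-0.0742  0.485   2.1488 -0.0039  0.5015 -0.0051]
axes x [ 0.0062 -0.0024 -1.    ] y [ 0.0656  0.9978 -0.0019] z [ 0.9978 -0.0655  0.0063]
shift [ 0.0959 -0.0016  0.0021]
turn 1 0.004452335507031268 final q6 approx
turn -1 -3.137140318082762 final q6 approx
```

Call:
step_arm(commands=[[0.03,-0.0016,0.002,0],[0.06,-0.0016,0.002,0],[0.085,-0.0016,0.002,0],[0.096,-0.0016,0.002,0],[0.096,-0.0016,0.002,0]])

```text
t: 10.02
tcp_pos: [0.3812, 0.0798, 0.0044]
tool_rot: [0.023, 0.703, -0.025, 0.711]
force: [0.7, 0.3, -0.1]
finger_gap: 0.585
```

```bash
python3 -c "
from h import *
plan((.3765,.081,.004),(.9975,-.07))
b=snap('side','s17.png')
crop(b,215,130,120,100,6,'s17c.png')
"
```

```text
t 10.02 tcp [0.3812 0.0798 0.0044] F [ 0.672   0.2504 -0.137 ] gap 50.0 q [-0.0812  0.7407  2.1828 -0.0094  0.2068 -0.0047]
axes x [ 0.0111 -0.0028 -0.9999] y [ 0.0673  0.9977 -0.0021] z [ 0.9977 -0.0672  0.0113]
shift [ 0.0003  0.0009 -0.0048]
turn 1 0.002737235632211999 final q6 approx
turn -1 -3.1388554179575814 final q6 approx
```

Call:
step_arm(commands=[[0,0,-0.004,0],[0,0,-0.004,0],[0,0,-0.004,0],[0,0,-0.004,0],[0,0,-0.004,0]], jaw=0.0, grip_force=20)

```text
t: 10.48
tcp_pos: [0.3778, 0.08, 0.0065]
tool_rot: [0.023, 0.701, -0.025, 0.712]
force: [0.3, -0.5, 9.6]
finger_gap: 0.18
```

Call:
step_arm(commands=[[-0.015,0,0,0],[-0.035,0,0,0],[-0.06,0,0,0],[-0.09,0,0,0],[-0.12,0,0,0],[-0.145,0,0,0],[-0.16,0,0,0],[-0.16,0,0,0]])

```text
t: 11.15
tcp_pos: [0.3772, 0.0806, 0.1697]
tool_rot: [0.022, 0.699, -0.025, 0.715]
force: [0.5, 0.2, 0.0]
finger_gap: 0.176
```

```bash
python3 -c "
from h import *
plan()
b=snap('side','s18.png')
crop(b,215,60,140,120,5,'s18c.png')
"
```

```text
t 11.15 tcp [0.3772 0.0806 0.1697] F [0.5219 0.1647 0.0373] gap 15.1 q [-0.0799  0.3173  2.0861 -0.0029  0.7149 -0.0111]
axes x [ 0.023  -0.0038 -0.9997] y [ 0.0666  0.9978 -0.0022] z [ 0.9975 -0.0665  0.0232]
```

```bash
python3 -c "
from h import *
plan((.5173,.1346,.165),(.316,-.949))
"
```

```text
t 11.2 tcp [0.3763 0.0806 0.1682] F [ 0.246   0.0434 -1.0659] gap 15.2 q [-0.08    0.3206  2.0878 -0.003   0.7129 -0.0111]
axes x [ 0.02   -0.0036 -0.9998] y [ 0.0666  0.9978 -0.0022] z [ 0.9976 -0.0666  0.0202]
shift [0.0058 0.0633 0.137 ]
turn 1 1.182775566614159 final q6 approx
turn -1 -1.958817086975634 final q6 approx
```

Call:
step_arm(commands=[[-0.005,0.005,0.01,-0.11],[-0.01,0.012,0.025,-0.23],[-0.015,0.02,0.04,-0.35],[-0.015,0.026,0.055,-0.47],[-0.015,0.032,0.07,-0.59],[-0.015,0.038,0.08,-0.71],[-0.015,0.044,0.09,-0.83],[-0.015,0.05,0.1,-0.95]])

```text
t: 11.87
tcp_pos: [0.4785, 0.1241, 0.1833]
tool_rot: [-0.308, 0.634, 0.3, 0.643]
force: [0.4, 0.8, -1.3]
finger_gap: 0.18
```

```bash
python3 -c "
from h import *
plan((.5173,.1346,.165),(.316,-.949))
"
```

```text
t 11.87 tcp [0.4785 0.1241 0.1833] F [ 0.4003  0.7726 -1.2986] gap 15.3 q [ 0.0298  0.4189  1.8166 -0.0054  0.8898 -0.856 ]
axes x [ 0.0164 -0.0037 -0.9999] y [-0.7764  0.63   -0.0151] z [0.63   0.7766 0.0075]
shift [ 0.0189 -0.0232  0.0325]
turn 1 2.1386072728331587 final q6 approx
turn -1 -1.0029853807566345 final q6 approx
```

Call:
step_arm(commands=[[0,-0.003,0.004,-0.12],[0,-0.006,0.008,-0.24],[0,-0.01,0.013,-0.36],[0,-0.013,0.018,-0.48],[0,-0.016,0.022,-0.6],[0,-0.019,0.026,-0.72],[0,-0.021,0.03,-0.84],[0,-0.023,0.0325,-0.96]])

```text
t: 12.53
tcp_pos: [0.516, 0.1348, 0.1818]
tool_rot: [0.57, -0.422, -0.561, -0.426]
force: [1.2, 0.4, -0.6]
finger_gap: 0.183
```

Call:
step_arm(commands=[[0,0,0,-0.04],[0,0,0,-0.04]])

```text
t: 12.7
tcp_pos: [0.5148, 0.1348, 0.1797]
tool_rot: [0.578, -0.412, -0.571, -0.413]
force: [0.5, 0.1, -2.2]
finger_gap: 0.181
```

```bash
python3 -c "
from h import *
plan((.5173,.1346,.14),(.316,-.949))
b=snap('side','s19.png')
crop(b,230,60,140,120,5,'s19c.png')
"
```

```text
t 12.7 tcp [0.5148 0.1348 0.1797] F [ 0.507   0.1423 -2.1786] gap 15.4 q [ 0.0483  0.4716  1.7238 -0.0054  0.9375 -1.8441]
axes x [ 0.0088 -0.0039 -1.    ] y [-0.9477 -0.3191 -0.0071] z [-0.3191  0.9477 -0.0065]
shift [ 0.0397 -0.002  -0.0007]
turn 1 -3.138237057409702 final q6 approx
turn -1 0.0033555961800911557 final q6 approx
```

```bash
python3 -c "
from h import *
tcp=np.array([.5148,.1348,.1797]);y=np.array([-.9477,-.3191,0]);z=np.array([-.3191,.9477,0])
for p in [(247,413),(343,345),(497,258)]:
    P=onplane('side',(230+p[0]/5-.4,60+p[1]/5-.4),tcp,z); print(P,'along handle from tcp',-(P-tcp)@y, P[2]-tcp[2])
"
```

```text
[0.3888 0.0924 0.1918] along handle from tcp -0.13296252949160214 0.012136435102403115
[0.4552 0.1147 0.1881] along handle from tcp -0.06289403153882842 0.00843715618588689
[0.5738 0.1547 0.1672] along handle from tcp 0.062247967794904345 -0.012480500876483475
```

Call:
step_arm(commands=[[0.015,0,0,0.002],[0.03,0,0,0.002],[0.04,0,0,0.002],[0.044,0,0,0.002],[0.044,0,0,0.002]])

```text
t: 13.17
tcp_pos: [0.5141, 0.1345, 0.1346]
tool_rot: [0.576, -0.414, -0.571, -0.414]
force: [-0.1, -0.8, -0.0]
finger_gap: 0.18
```

Call:
step_arm(commands=[[0.004,0,0,0],[0.008,0,0,0],[0.01,0,0,0],[0.01,0,0,0]])

```text
t: 13.5
tcp_pos: [0.5145, 0.1344, 0.1249]
tool_rot: [0.576, -0.414, -0.571, -0.414]
force: [-0.9, -1.0, 1.4]
finger_gap: 0.183
```

```bash
python3 -c "
from h import *
plan((.5148,.1348,.126),(.316,-.949))
b=snap('side','s20.png')
crop(b,250,80,110,90,7,'s20c.png')
"
```

```text
t 13.5 tcp [0.5145 0.1344 0.1249] F [-0.947  -0.9985  1.4467] gap 15.7 q [ 0.0477  0.5578  1.7678 -0.0062  0.8095 -1.839 ]
axes x [ 0.0067 -0.0042 -1.    ] y [-0.9491 -0.3148 -0.0051] z [-0.3148  0.9491 -0.0061]
shift [-0.0011 -0.0004  0.0003]
turn 1 3.140440215740754 final q6 approx
turn -1 -0.00115243784903898 final q6 approx
```

Call:
step_arm(commands=[[0.004,0,0,0],[0.008,0,0,0],[0.012,-0.001,0,0],[0.014,-0.001,0,0],[0.014,-0.001,0,0]])

```text
t: 13.97
tcp_pos: [0.5142, 0.1344, 0.1108]
tool_rot: [0.575, -0.414, -0.571, -0.413]
force: [-2.8, -2.6, 3.0]
finger_gap: 0.178
```

```bash
python3 -c "
from h import *
plan()
b=snap('side','s21.png')
crop(b,250,80,110,90,7,'s21c.png')
"
```

```text
t 13.97 tcp [0.5142 0.1344 0.1108] F [-2.7824 -2.6221  3.0019] gap 15.2 q [ 0.048   0.5819  1.7758 -0.0068  0.7801 -1.8383]
axes x [ 0.004  -0.0046 -1.    ] y [-0.9491 -0.3148 -0.0024] z [-0.3148  0.9491 -0.0056]
```

Call:
step_arm(commands=[[0.004,-0.001,0,0],[0.008,-0.002,0,0],[0.012,-0.004,0,0],[0.015,-0.006,0,0],[0.015,-0.006,0,0]])

```text
t: 14.43
tcp_pos: [0.5181, 0.1358, 0.0952]
tool_rot: [0.574, -0.415, -0.572, -0.412]
force: [-4.6, -2.5, 3.2]
finger_gap: 0.182
```

```bash
python3 -c "
from h import *
plan()
b=snap('side','s22.png')
crop(b,250,90,110,90,7,'s22c.png')
"
```

```text
t 14.43 tcp [0.5181 0.1358 0.0952] F [-4.5592 -2.511   3.1754] gap 15.6 q [ 0.0507  0.6134  1.7712 -0.0078  0.7578 -1.8349]
axes x [-0.0005 -0.0054 -1.    ] y [-0.9491 -0.315   0.0022] z [-0.315   0.9491 -0.005 ]
```

```bash
python3 -c "
from h import *
b=cv2.imread('pics/s22.png'); crop(b,265,120,90,75,8,'s22d.png')
"
python3 -c "
from h import *
tcp=np.array([.5181,.1358,.0952]);y=np.array([-.949,-.315,0]);z=np.array([-.315,.949,0])
Q=[]
for p in [(222,520),(313,350),(387,190)]:
    P=onplane('side',(265+p[0]/8-.4,120+p[1]/8-.4),tcp,z); Q.append(P);print(P,'along handle from tcp',-(P-tcp)@y, P[2]-tcp[2])
for a,b in((0,1),(1,2),(0,2)):
  v=Q[b]-Q[a];print(np.linalg.norm(v),np.degrees(np.arctan2(v[2],-v@y)))
"
```

```text
[0.4242 0.1046 0.0139] along handle from tcp -0.0988904621560199 -0.08125880637015032
[0.4712 0.1202 0.0567] along handle from tcp -0.04941986699031486 -0.03845105562799528
[0.5091 0.1328 0.101 ] along handle from tcp -0.009465159010378914 0.005786399078270443
0.06542376648346442 40.87019554153235
0.05961215401982434 47.91205236847368
0.12480041800557407 44.22728570293173
```

Call:
step_arm(commands=[[-0.001,0,0,0],[-0.015,0,0,0],[-0.035,0,0,0],[-0.06,0,0,0],[-0.09,0,0,0],[-0.115,0,0,0],[-0.135,0,0,0],[-0.145,0,0,0]], jaw=0.0, grip_force=70)

```text
t: 15.15
tcp_pos: [0.5206, 0.1371, 0.2433]
tool_rot: [0.576, -0.414, -0.57, -0.414]
force: [0.6, -0.7, -0.4]
finger_gap: 0.17
```

```bash
python3 -c "
from h import *
plan((.5817,.1201,.24),(.949,.316))
b=snap('side','s23.png')
crop(b,250,50,110,90,7,'s23c.png')
"
```

```text
t 15.15 tcp [0.5206 0.1371 0.2433] F [ 0.5906 -0.7273 -0.4415] gap 14.5 q [ 0.0525  0.3938  1.6404 -0.0053  1.1003 -1.8365]
axes x [ 0.0073 -0.0043 -1.    ] y [-0.949  -0.3152 -0.0055] z [-0.3151  0.949  -0.0064]
shift [ 0.0039 -0.0526 -0.0354]
turn 1 1.5699578898352677 final q6 approx
turn -1 -1.5716347637545256 final q6 approx
```

Tilt kept at about 45°. Rotate to the rest's heading.

Call:
step_arm(commands=[[0.003,-0.005,-0.003,0.12],[0.003,-0.01,-0.006,0.24],[0.003,-0.015,-0.01,0.36],[0.003,-0.02,-0.014,0.48],[0.003,-0.025,-0.018,0.6],[0.003,-0.03,-0.022,0.72],[0.003,-0.036,-0.025,0.84],[0.003,-0.042,-0.028,0.96]])

```text
t: 15.87
tcp_pos: [0.5697, 0.1237, 0.2397]
tool_rot: [-0.318, 0.631, 0.313, 0.634]
force: [0.2, -0.5, -0.3]
finger_gap: 0.169
```

```bash
python3 -c "
from h import *
plan((.5817,.1201,.24),(.949,.316))
"
```

```text
t 15.87 tcp [0.5697 0.1237 0.2397] F [ 0.1631 -0.5203 -0.3102] gap 14.4 q [ 0.0245  0.4588  1.5356 -0.0047  1.1406 -0.8989]
axes x [ 0.0068 -0.0041 -1.    ] y [-0.7988  0.6016 -0.0079] z [0.6016 0.7988 0.0008]
shift [-0.0002 -0.0118  0.0043]
turn 1 0.6038571375719926 final q6 approx
turn -1 -2.5377355160178006 final q6 approx
```

Call:
step_arm(commands=[[0,-0.003,0.001,0.12],[0,-0.006,0.002,0.24],[0,-0.009,0.003,0.36],[0,-0.012,0.004,0.48],[0,-0.012,0.004,0.604],[0,-0.012,0.004,0.604]])

```text
t: 16.37
tcp_pos: [0.5815, 0.1197, 0.238]
tool_rot: [-0.114, 0.697, 0.111, 0.7]
force: [0.5, 0.0, -0.7]
finger_gap: 0.171
```

```bash
python3 -c "
from h import *
plan((.5817,.1201,.24),(.949,.316))
b=snap('side','s24.png')
crop(b,265,60,100,90,7,'s24c.png')
"
```

```text
t 16.37 tcp [0.5815 0.1197 0.238 ] F [ 0.5215  0.0039 -0.6826] gap 14.6 q [ 0.017   0.476   1.5091 -0.0044  1.1517 -0.3004]
axes x [ 0.0049 -0.004  -1.    ] y [-0.3137  0.9495 -0.0053] z [0.9495 0.3137 0.0034]
shift [-0.002   0.0003  0.0003]
turn 1 -0.002324975168082614 final q6 approx
turn -1 3.1392676784217106 final q6 approx
```

```bash
python3 -c "
from h import *
tcp=np.array([.5815,.1197,.238]);y=np.array([-.316,.949,0]);z=np.array([.949,.316,0])
Q=[]
for p in [(305,328),(418,280),(480,256)]:
    P=onplane('side',(265+p[0]/7-.4,60+p[1]/7-.4),tcp,z); Q.append(P);print(P,'along handle from tcp',-(P-tcp)@y, P[2]-tcp[2])
for a,b in((0,1),(1,2),(0,2)):
  v=Q[b]-Q[a];print(np.linalg.norm(v),np.degrees(np.arctan2(v[2],-v@y)))
"
```

```text
[0.5485 0.2188 0.1529] along handle from tcp -0.10443509019520299 -0.085116769790065
[0.566  0.1662 0.2006] along handle from tcp -0.04901741211087873 -0.0374340811919428
[0.5749 0.1395 0.2238] along handle from tcp -0.020823159687171734 -0.014166486473269124
0.07309825562834735 40.70948613218714
0.036550427126276396 39.5315012554132
0.10964353249964412 40.31682013633255
```

Call:
step_arm(commands=[[0.025,-0.0017,0.0005,0],[0.055,-0.0017,0.0005,0],[0.08,-0.0017,0.0005,0],[0.095,-0.0017,0.0005,0],[0.1,-0.0017,0.0005,0],[0.1,-0.0017,0.0005,0]])

```text
t: 16.92
tcp_pos: [0.5821, 0.118, 0.1365]
tool_rot: [-0.116, 0.697, 0.113, 0.698]
force: [-0.2, 0.8, -0.5]
finger_gap: 0.173
```

```bash
python3 -c "
from h import *
plan((.5825,.118,.125),(.949,.316))
b=snap('side','s25.png')
crop(b,275,90,80,70,9,'s25c.png')
"
```

```text
t 16.92 tcp [0.5821 0.118  0.1365] F [-0.1953  0.7818 -0.4764] gap 14.8 q [ 0.014   0.6067  1.5984 -0.0048  0.9347 -0.309 ]
axes x [ 0.0018 -0.0038 -1.    ] y [-0.32    0.9474 -0.0042] z [0.9474 0.32   0.0005]
shift [ 0.0115 -0.0001  0.0004]
turn 1 0.004344898150067981 final q6 approx
turn -1 -3.1372477554397253 final q6 approx
```

Call:
step_arm(commands=[[0.003,0,0,0],[0.006,0,0,0],[0.008,0,0,0],[0.008,0,0,0]])

```text
t: 17.3
tcp_pos: [0.5833, 0.1185, 0.132]
tool_rot: [-0.116, 0.696, 0.113, 0.7]
force: [-1.9, 1.3, 7.6]
finger_gap: 0.166
```

```bash
python3 -c "
from h import *
plan((.5825,.118,.125),(.949,.316))
b=snap('side','s26.png')
crop(b,275,90,80,70,9,'s26c.png')
"
```

```text
t 17.3 tcp [0.5833 0.1185 0.132 ] F [-1.8863  1.3474  7.6375] gap 14.2 q [ 0.0144  0.6132  1.6013 -0.0036  0.9213 -0.3092]
axes x [ 0.0059 -0.0028 -1.    ] y [-0.32    0.9474 -0.0045] z [0.9474 0.32   0.0047]
shift [ 0.007  -0.0002 -0.001 ]
turn 1 0.0042763731296695815 final q6 approx
turn -1 -3.137316280460124 final q6 approx
```

Call:
step_arm(commands=[[-0.001,0,0,0],[-0.0015,0,0,0],[-0.0015,0,0,0]], grip_force=20)

```text
t: 17.6
tcp_pos: [0.5836, 0.1185, 0.1342]
tool_rot: [-0.116, 0.695, 0.113, 0.7]
force: [-1.0, 0.5, -1.6]
finger_gap: 0.165
```

Call:
step_arm(commands=[[0,0,0,0],[0,0,0,0],[0,0,0,0],[0,0,0,0]], jaw=0.03)

```text
t: 17.93
tcp_pos: [0.5837, 0.1184, 0.1341]
tool_rot: [-0.116, 0.695, 0.113, 0.7]
force: [0.5, 0.1, -0.9]
finger_gap: 0.358
```

```bash
python3 -c "
from h import *
plan((.5825,.118,.125),(.949,.316))
b=snap('side','s27.png')
crop(b,275,90,80,70,9,'s27c.png')
"
```

```text
t 17.93 tcp [0.5837 0.1184 0.1341] F [ 0.4504  0.0874 -0.9131] gap 30.6 q [ 0.0143  0.6102  1.6    -0.0041  0.9241 -0.3094]
axes x [ 0.0073 -0.0032 -1.    ] y [-0.3204  0.9473 -0.0053] z [0.9473 0.3204 0.0059]
shift [ 0.0091  0.     -0.0013]
turn 1 0.0047232711849321965 final q6 approx
turn -1 -3.136869382404861 final q6 approx
```

Call:
step_arm(commands=[[0,0,0,0],[0,0,0,0]], jaw=0.05)

```text
t: 18.15
tcp_pos: [0.5837, 0.1184, 0.134]
tool_rot: [-0.116, 0.695, 0.113, 0.7]
force: [0.6, -0.0, 0.5]
finger_gap: 0.586
```

Run:
```python
from h import *
plan()
b=snap('side','s28.png')
B=cv2.resize(b[90:160,275:355],None,fx=9,fy=9,interpolation=cv2.INTER_CUBIC)
d=np.array([.316,-.949,0]);l=np.array([.949,.316,0]);n=d*.7071+[0,0,.7071];u=-d*.7071+[0,0,.7071]
mid=np.array([.5712,.1518,.107])
for x in(-.095,-.025):
    c=np.array([mid+n*x+.016*(l*np.cos(a)+u*np.sin(a)) for a in np.linspace(0,6.28,24)])
    cv2.polylines(B,[((proj('side',c)-[275,90]+.5)*9).astype(int)],True,(0,0,255),1)
for s in (1,-1):
    c=np.array([mid+n*x+.008*(s*l+u) for x in (-.025,.085)])
    cv2.polylines(B,[((proj('side',c)-[275,90]+.5)*9).astype(int)],True,(0,255,0),1)
cv2.imwrite('pics/s28c.png',B)
```

```text
t 18.15 tcp [0.5837 0.1184 0.134 ] F [ 0.6446 -0.0131  0.5019] gap 50.0 q [ 0.0143  0.6104  1.6    -0.0041  0.924  -0.3094]
axes x [ 0.0071 -0.0032 -1.    ] y [-0.3203  0.9473 -0.0053] z [0.9473 0.3204 0.0057]
```

Call:
step_arm(commands=[[0,0,0,0],[0,0,0,0],[-0.01,0,0,0],[-0.03,0,0,0],[-0.06,0,0,0],[-0.09,0,0,0],[-0.12,0,0,0],[-0.12,-0.02,0,0]], jaw=0.0854)

```text
t: 18.87
tcp_pos: [0.5918, 0.1025, 0.2617]
tool_rot: [-0.118, 0.691, 0.114, 0.704]
force: [0.7, -0.5, -0.1]
finger_gap: 0.997
```

Run:
```python
from h import *
plan()
b=snap('side','s29.png')
B=cv2.resize(b[80:160,275:355],None,fx=9,fy=9,interpolation=cv2.INTER_CUBIC)
cv2.imwrite('pics/s29r.png',B.copy()[:600])
```

```text
t 18.87 tcp [0.5918 0.1025 0.2617] F [ 0.6873 -0.5315 -0.0573] gap 85.2 q [-0.0138  0.4538  1.4755 -0.0012  1.1926 -0.3429]
axes x [ 0.0196 -0.0014 -0.9998] y [-0.3235  0.9462 -0.0077] z [0.946  0.3236 0.0181]
```

Run:
```python
from h import *
d=np.array([.316,-.949,0]);l=np.array([.949,.316,0])
mid=np.array([.5712,.1518,.107])
Q=[]
for p in [(285,495),(425,460),(690,375),(640,410)]:
    P=onplane('side',(275+p[0]/9-.45,80+p[1]/9-.45),mid,l);Q.append(P);print(P,'d',(P-mid)@d,'z',P[2]-.107)
for a,b in((0,1),(1,2),(0,2)):
  v=Q[b]-Q[a];print(np.linalg.norm(v),np.degrees(np.arctan2(v[2],v@d)))
a=snap('top','t29.png'); crop(a,205,90,110,75,7,'t29c.png')
```

```text
[0.5458 0.228  0.0473] d -0.0803458061650765 z -0.05968142801700528
[0.564  0.1735 0.0919] d -0.022829645262631842 z -0.015133386166401377
[0.5941 0.083  0.1728] d 0.07254225550847314 z 0.06582473973720647
[0.5889 0.0985 0.1518] d 0.05616358197240622 z 0.044762468931980645
0.07274012429569453 37.758887388251985
0.12508342306215914 40.3268516028846
0.19777734997001495 39.38265281049173
```

Call:
step_arm(commands=[[0,-0.04,0,0],[0,-0.08,-0.01,0],[0,-0.12,-0.02,0],[0,-0.16,-0.03,0],[0,-0.19,-0.04,0],[0,-0.2,-0.04,0]])

```text
t: 19.47
tcp_pos: [0.6162, -0.1086, 0.2574]
tool_rot: [-0.115, 0.694, 0.11, 0.702]
force: [-0.2, -0.2, 0.0]
finger_gap: 0.996
```

```bash
python3 - <<'E'
from h import *
a=snap('top','t30.png'); crop(a,210,95,80,65,9,'t30c.png')
b=snap('side','s30.png'); crop(b,275,100,80,65,9,'s30c.png')
E
python3 - <<'E'
from h import *
d=np.array([.316,-.949,0]);l=np.array([.949,.316,0]);n=d*.7071+[0,0,.7071];u=-d*.7071+[0,0,.7071]
mid=np.array([.5712,.1518,.107])
t=lambda x,y:(210+x/9-.45,95+y/9-.45); s=lambda x,y:(275+x/9-.45,100+y/9-.45)
F,e=tri(s(680,205),t(560,145));J,e2=tri(s(420,275),t(265,330))
for P,x,ee in((F,.095,e),(J,-.025,e2)):
    print(P,ee,'nominal',mid+n*x,'err d,l,z',(P-mid-n*x)@d,(P-mid-n*x)@l,(P-mid-n*x)[2])
v=F-J;print(np.linalg.norm(v),np.degrees(np.arctan2(v[2],np.hypot(*v[:2]))),v/np.linalg.norm(v))
T=F-v/np.linalg.norm(v)*.19; print("tip",T,"err",T-(mid-n*.095),np.linalg.norm(T-(mid-n*.095)))
M=(T+F)/2;print("mid err",np.linalg.norm(M-mid))
# top view left edge of bristles in the rest plane
E
```

```text
[0.5937 0.0861 0.1674] 0.0008103930192969065 nominal [0.5924 0.0881 0.1742] err d,l,z 0.0022645938666073758 0.0006043227764062552 -0.006817046698766746
[0.5627 0.1753 0.0931] 0.001126182699203891 nominal [0.5656 0.1686 0.0893] err d,l,z -0.007334091225911732 -0.00065292158971504 0.003759455762421565
0.12017740902926596 38.17378352162845 [ 0.2583 -0.7425  0.618 ]
tip [0.5446 0.2272 0.0499] err [-0.0053  0.0116  0.0101] 0.016294485145490416
mid err 0.005488859711455503
```

```bash
python3 -c "
from h import *
plan((.5924,.0898,.205),(.949,.316))
"
```

```text
t 19.57 tcp [ 0.6168 -0.1057  0.2574] F [ 0.02    0.5806 -0.6898] gap 85.5 q [-0.3485  0.4965  1.411   0.0009  1.2216 -0.6696]
axes x [ 0.0121 -0.0035 -0.9999] y [-0.3153  0.949  -0.0071] z [0.9489 0.3154 0.0104]
shift [0.0514 0.1936 0.038 ]
turn 1 -0.0006233622505609146 final q6 approx
turn -1 3.1409692913392324 final q6 approx
```

Call:
step_arm(commands=[[0.005,0.035,0.008,0],[0.012,0.07,0.015,0],[0.022,0.105,0.022,0],[0.032,0.14,0.03,0],[0.042,0.17,0.036,0],[0.051,0.192,0.038,0],[0.051,0.1936,0.038,0],[0.051,0.1936,0.038,0]], jaw=0.06)

```text
t: 20.23
tcp_pos: [0.5904, 0.0932, 0.2046]
tool_rot: [-0.116, 0.695, 0.113, 0.701]
force: [0.4, -0.3, 0.8]
finger_gap: 0.705
```

```bash
python3 -c "
from h import *
plan((.5924,.0898,.148),(.949,.316))
b=snap('side','s31.png'); crop(b,285,70,90,75,8,'s31c.png')
"
```

```text
t 20.23 tcp [0.5904 0.0932 0.2046] F [ 0.4436 -0.3016  0.751 ] gap 60.2 q [-0.0289  0.5186  1.5373 -0.003   1.0767 -0.3532]
axes x [ 0.0089 -0.0029 -1.    ] y [-0.3199  0.9474 -0.0056] z [0.9474 0.32   0.0075]
shift [ 0.0566 -0.0036  0.0004]
turn 1 0.004242389511328326 final q6 approx
turn -1 -3.137350264078465 final q6 approx
```

Call:
step_arm(commands=[[0.02,-0.0036,0,0.004],[0.04,-0.0036,0,0.004],[0.053,-0.0036,0,0.004],[0.057,-0.0036,0,0.004],[0.057,-0.0036,0,0.004]])

```text
t: 20.7
tcp_pos: [0.5931, 0.0873, 0.1476]
tool_rot: [-0.114, 0.695, 0.11, 0.701]
force: [-0.2, -0.0, 0.4]
finger_gap: 0.704
```

```bash
python3 -c "
from h import *
plan((.5924,.0898,.148),(.949,.316))
b=snap('side','s32.png'); crop(b,285,70,90,75,8,'s32c.png')
"
```

```text
t 20.7 tcp [0.5931 0.0873 0.1476] F [-0.1951 -0.0436  0.4098] gap 60.1 q [-0.0386  0.5949  1.5819 -0.0038  0.9554 -0.3551]
axes x [ 0.0093 -0.0034 -1.    ] y [-0.3132  0.9497 -0.0062] z [0.9496 0.3133 0.0078]
shift [-0.0004  0.0026  0.0001]
turn 1 -0.002815388753441919 final q6 approx
turn -1 3.138777264836351 final q6 approx
```

Call:
step_arm(commands=[[0,0.002,0,0],[0,0.002,0,0],[0,0.002,0,0],[0,0.002,0,0],[0,0.002,0,0]], jaw=0.0, grip_force=20)

```text
t: 21.17
tcp_pos: [0.5939, 0.0891, 0.1495]
tool_rot: [-0.114, 0.694, 0.11, 0.703]
force: [-0.4, -1.2, 2.6]
finger_gap: 0.381
```

Call:
step_arm(commands=[[-0.003,-0.003,0,0],[-0.006,-0.006,0,0],[-0.009,-0.009,0,0],[-0.011,-0.012,0,0],[-0.011,-0.012,0,0]])

```text
t: 21.58
tcp_pos: [0.598, 0.077, 0.1611]
tool_rot: [-0.114, 0.693, 0.11, 0.703]
force: [-0.1, -0.9, 0.1]
finger_gap: 0.381
```

```bash
python3 -c "
from h import *
plan((.5924,.0898,.148),(.949,.316))
b=snap('side','s33.png'); crop(b,285,70,90,75,8,'s33c.png')
"
```

```text
t 21.58 tcp [0.598  0.077  0.1611] F [-0.0671 -0.8622  0.0568] gap 32.5 q [-0.0553  0.5789  1.5664 -0.0042  0.9819 -0.3716]
axes x [ 0.0142 -0.0043 -0.9999] y [-0.3132  0.9497 -0.0085] z [0.9496 0.3133 0.0122]
shift [ 0.013   0.014  -0.0014]
turn 1 -0.0028972546910775066 final q6 approx
turn -1 3.1386953988987156 final q6 approx
```

Call:
step_arm(commands=[[0.003,0.003,0,0],[0.005,0.006,0,0],[0.005,0.006,0,0]])

```text
t: 21.88
tcp_pos: [0.5953, 0.0836, 0.1551]
tool_rot: [-0.114, 0.694, 0.11, 0.702]
force: [-0.3, 1.8, -0.6]
finger_gap: 0.379
```

Call:
step_arm(commands=[[0,0,0,0],[0,0,0,0],[0,0,0,0],[0,0,0,0]], jaw=0.06)

```text
t: 22.22
tcp_pos: [0.5953, 0.0836, 0.1551]
tool_rot: [-0.114, 0.694, 0.11, 0.702]
force: [-0.7, 0.6, -0.1]
finger_gap: 0.705
```

```bash
python3 -c "
from h import *
plan((.5924,.0898,.148),(.949,.316))
b=snap('side','s34.png'); crop(b,285,70,90,75,8,'s34c.png')
"
```

```text
t 22.22 tcp [0.5953 0.0836 0.1551] F [-0.6879  0.5819 -0.0925] gap 60.2 q [-0.0446  0.5855  1.5745 -0.0038  0.9688 -0.3613]
axes x [ 0.0127 -0.0037 -0.9999] y [-0.3134  0.9496 -0.0075] z [0.9495 0.3135 0.0109]
shift [ 0.007   0.0068 -0.0009]
turn 1 -0.0026181529410681287 final q6 approx
turn -1 3.1389745006487253 final q6 approx
```

```bash
cat > ov.py <<'E'
from h import *
d=np.array([.316,-.949,0]);l=np.array([.949,.316,0]);n=d*.7071+[0,0,.7071];u=-d*.7071+[0,0,.7071]
mid=np.array([.5712,.1518,.107])
def ov(nm,im,x0,y0,w,h,s,f,sl=0):
    B=cv2.resize(im[y0:y0+h,x0:x0+w],None,fx=s,fy=s,interpolation=cv2.INTER_CUBIC)
    m=mid+n*sl
    g=lambda c:((proj(nm,c)-[x0,y0]+.5)*s).astype(int)
    for x in(-.095,-.025):
        c=np.array([m+n*x+.016*(l*np.cos(a)+u*np.sin(a)) for a in np.linspace(0,6.28,24)])
        cv2.polylines(B,[g(c)],True,(0,0,255),1)
    c=np.array([m+n*.095+l*a*.016+u*b*.008 for a,b in((1,1),(1,-1),(-1,-1),(-1,1))])
    cv2.polylines(B,[g(c)],True,(255,0,255),1)
    for q in (1,-1):
        c=np.array([m+n*x+.008*(q*l+u) for x in (-.025,.085)]); cv2.polylines(B,[g(c)],True,(0,255,0),1)
    cv2.imwrite('pics/'+f,B)
E
python3 -c "
from ov import *
b=cv2.imread('pics/s34.png'); ov('side',b,285,70,90,75,8,'o34.png')
"
```

```text
(no output)
```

Call:
step_arm(commands=[[0,0,0,0],[0,0,0,0],[0,0,0,0]])

```text
t: 22.52
tcp_pos: [0.5954, 0.0835, 0.1552]
tool_rot: [-0.114, 0.694, 0.11, 0.702]
force: [0.4, -0.4, 0.2]
finger_gap: 0.701
```

Run:
```python
from ov import *
for nm,p,x in (('footend',(531,420),.095),('joint',(297,487),-.025),('tip',(187,525),-.095)):
    P=onplane('side',(285+p[0]/8-.45,70+p[1]/8-.45),mid,l);e=P-mid-n*x;print(nm,P,'err d,z',e@d,e[2])
plan((.5924,.0898,.148),(.949,.316))
```

```text
footend [0.5939 0.0837 0.1698] err d,z 0.004632109631763857 -0.004413672425932366
joint [0.5639 0.1738 0.0925] err d,z -0.005497633017659061 0.0032111533282978832
tip [0.5479 0.2218 0.0484] err d,z -0.006634492288001573 0.008558380007535796
t 22.52 tcp [0.5954 0.0835 0.1552] F [ 0.3517 -0.3807  0.2454] gap 59.8 q [-0.0447  0.5854  1.5743 -0.0038  0.9688 -0.3613]
axes x [ 0.013  -0.0037 -0.9999] y [-0.3133  0.9496 -0.0076] z [0.9496 0.3134 0.0111]
shift [ 0.0071  0.007  -0.001 ]
turn 1 -0.002748257130127749 final q6 approx
turn -1 3.1388443964596653 final q6 approx
```

Call:
step_arm(commands=[[0.003,0.003,0,0],[0.003,0.003,0,0],[0.003,0.003,0,0],[0.003,0.003,0,0],[0.003,0.003,0,0]], jaw=0.0, grip_force=25)

```text
t: 22.93
tcp_pos: [0.5944, 0.0865, 0.1521]
tool_rot: [-0.114, 0.694, 0.11, 0.702]
force: [-0.3, 1.0, -1.9]
finger_gap: 0.383
```

Call:
step_arm(commands=[[-0.01,-0.005,0,0],[-0.025,-0.012,0,0],[-0.045,-0.02,0,0],[-0.065,-0.02,0,0],[-0.085,-0.02,0,0],[-0.1,-0.02,0,0],[-0.1,-0.02,0,0]])

```text
t: 23.52
tcp_pos: [0.6019, 0.0673, 0.2567]
tool_rot: [-0.115, 0.691, 0.109, 0.705]
force: [0.4, -0.0, 0.3]
finger_gap: 0.0
```

```bash
python3 -c "
from h import *
plan()
b=snap('side','s35.png'); crop(b,275,50,100,90,7,'s35c.png')
"
```

```text
t 23.52 tcp [0.6019 0.0673 0.2567] F [ 0.4415 -0.0381  0.3037] gap 0.0 q [-0.0714  0.4656  1.4699 -0.0032  1.1847 -0.389 ]
axes x [ 0.0211 -0.0045 -0.9998] y [-0.3133  0.9496 -0.0109] z [0.9494 0.3134 0.0186]
```

```bash
python3 -c "
from ov import *
b=snap('side','s36.png'); crop(b,285,100,80,60,10,'s36c.png'); ov('side',b,285,100,80,60,10,'o36.png')
"
```

Call:
step_arm(commands=[[0,-0.04,0,0],[0,-0.08,0,0],[0,-0.12,0,0],[0,-0.15,0,0],[0,-0.15,0,0]], jaw=0.05)

```text
t: 24.03
tcp_pos: [0.648, -0.0815, 0.2527]
tool_rot: [-0.113, 0.694, 0.107, 0.703]
force: [1.0, 0.8, 0.2]
finger_gap: 0.582
```

```bash
python3 -c "
from ov import *
plan()
b=snap('top','t37.png'); crop(b,210,90,80,65,9,'t37c.png'); ov('top',b,210,90,80,65,9,'o37.png')
"
```

```text
t 24.03 tcp [ 0.648  -0.0815  0.2527] F [1.0286 0.8027 0.2053] gap 49.7 q [-0.2948  0.5388  1.346  -0.0026  1.2407 -0.6069]
axes x [ 0.0146 -0.007  -0.9999] y [-0.3078  0.9514 -0.0112] z [0.9514 0.3079 0.0117]
```

Run:
```python
from ov import *
b=cv2.imread('pics/s36.png')
x0,y0,w,h,s=310,105,55,40,7
ims=[]
th=np.radians(38); nn=d*np.cos(th)+np.array([0,0,np.sin(th)]); uu=-d*np.sin(th)+np.array([0,0,np.cos(th)])
C=onplane('side',(285+672/10-.45,100+262/10-.45),mid,l); print(C,(C-mid)@d,C[2])
for roll in (0,30,45,60,90,120,135,150):
    r=np.radians(roll); a=l*np.cos(r)+uu*np.sin(r); c=-l*np.sin(r)+uu*np.cos(r)
    B=cv2.resize(b[y0:y0+h,x0:x0+w],None,fx=s,fy=s,interpolation=cv2.INTER_CUBIC)
    for k in(.005,-.005):
        q=np.array([C+nn*k+a*i*.016+c*j*.008 for i,j in((1,1),(1,-1),(-1,-1),(-1,1))])
        cv2.polylines(B,[((proj('side',q)-[x0,y0]+.5)*s).astype(int)],True,(255,0,255) if k>0 else (0,255,0),1)
    cv2.putText(B,str(roll),(5,25),0,.8,(0,0,255),2)
    ims.append(B[:,150:350])
cv2.imwrite('pics/roll.png',np.vstack([np.hstack(ims[:4]),np.hstack(ims[4:])]))
```

```text
[0.595  0.0805 0.1593] 0.07519623246203404 0.15932447480683487
```

```bash
python3 -c "
from h import *
plan((.5924,.0882,.195),(.949,.316))
"
```

```text
t 24.08 tcp [ 0.6467 -0.0784  0.2524] F [-0.7257  0.5697 -1.0208] gap 50.1 q [-0.2918  0.5377  1.3488 -0.0003  1.2421 -0.6056]
axes x [ 0.0123 -0.004  -0.9999] y [-0.3088  0.9511 -0.0076] z [0.9511 0.3088 0.0105]
shift [ 0.0561  0.1757 -0.0008]
turn 1 -0.007535002791065636 final q6 approx
turn -1 3.1340576507987277 final q6 approx
```

Call:
step_arm(commands=[[0.005,0.035,0,0],[0.015,0.07,0,0],[0.027,0.105,0,0],[0.04,0.14,0,0],[0.05,0.165,0,-0.007],[0.056,0.1755,-0.001,-0.007],[0.056,0.1755,-0.001,-0.007]], jaw=0.055)

```text
t: 24.67
tcp_pos: [0.5888, 0.091, 0.1929]
tool_rot: [-0.116, 0.696, 0.113, 0.7]
force: [-1.1, -1.0, 0.2]
finger_gap: 0.643
```

```bash
python3 -c "
from h import *
plan((.5924,.0882,.141),(.949,.316))
b=snap('side','s38.png'); crop(b,285,80,90,75,8,'s38c.png')
"
```

```text
t 24.67 tcp [0.5888 0.091  0.1929] F [-1.1231 -1.0046  0.2349] gap 54.9 q [-0.0325  0.5319  1.5511 -0.0036  1.0526 -0.356 ]
axes x [ 0.006  -0.0033 -1.    ] y [-0.3195  0.9476 -0.0051] z [0.9476 0.3195 0.0046]
shift [ 0.0519 -0.0035  0.0023]
turn 1 0.003763045951632132 final q6 approx
turn -1 -3.137829607638161 final q6 approx
```

Call:
step_arm(commands=[[0.02,-0.006,0.002,0.004],[0.038,-0.006,0.002,0.004],[0.049,-0.006,0.002,0.004],[0.052,-0.006,0.002,0.004],[0.052,-0.006,0.002,0.004]])

```text
t: 25.13
tcp_pos: [0.5951, 0.0828, 0.1415]
tool_rot: [-0.114, 0.696, 0.11, 0.701]
force: [-0.1, -0.1, -0.3]
finger_gap: 0.646
```

Call:
step_arm(commands=[[0,0,0,0],[0,0,0,0],[0,0,0,0],[0,0,0,0],[0,0,0,0],[0,0,0,0]], jaw=0.0, grip_force=40)

```text
t: 25.63
tcp_pos: [0.5959, 0.0827, 0.1422]
tool_rot: [-0.114, 0.695, 0.11, 0.701]
force: [0.9, -1.0, 1.7]
finger_gap: 0.347
```

```bash
python3 -c "
from h import *
plan((.5924,.0882,.141),(.949,.316))
b=snap('side','s39.png'); crop(b,285,80,90,75,8,'s39c.png')
"
```

```text
t 25.63 tcp [0.5959 0.0827 0.1422] F [ 0.8881 -0.9887  1.6669] gap 29.6 q [-0.0455  0.6046  1.5809 -0.0053  0.9458 -0.361 ]
axes x [ 0.0101 -0.0048 -0.9999] y [-0.3132  0.9496 -0.0077] z [0.9496 0.3133 0.0081]
shift [ 0.0011  0.0063 -0.0016]
turn 1 -0.00282324659001034 final q6 approx
turn -1 3.1387694069997827 final q6 approx
```

Call:
step_arm(commands=[[-0.003,-0.001,0,0],[-0.006,-0.002,0,0],[-0.01,-0.004,0,0],[-0.014,-0.006,0,0],[-0.014,-0.006,0,0]])

```text
t: 26.1
tcp_pos: [0.5983, 0.0767, 0.1571]
tool_rot: [-0.115, 0.694, 0.11, 0.702]
force: [0.5, 0.0, -0.5]
finger_gap: 0.347
```

```bash
python3 -c "
from h import *
plan((.5924,.0882,.141),(.949,.316))
b=snap('side','s40.png'); crop(b,285,80,90,75,8,'s40c.png')
"
```

```text
t 26.1 tcp [0.5983 0.0767 0.1571] F [ 0.494   0.0169 -0.5168] gap 29.6 q [-0.0554  0.5855  1.5669 -0.0053  0.9773 -0.3708]
axes x [ 0.0117 -0.0051 -0.9999] y [-0.3129  0.9497 -0.0085] z [0.9497 0.313  0.0095]
shift [ 0.0159  0.0129 -0.0021]
turn 1 -0.003130893203630593 final q6 approx
turn -1 3.1384617603861624 final q6 approx
```

Call:
step_arm(commands=[[-0.006,-0.003,0,0],[-0.012,-0.006,0,0],[-0.02,-0.01,0,0],[-0.03,-0.014,0,0],[-0.04,-0.018,0,0],[-0.05,-0.022,0,0],[-0.055,-0.025,0,0]], grip_force=60, jaw=0.0)

```text
t: 26.73
tcp_pos: [0.6072, 0.0522, 0.2148]
tool_rot: [-0.115, 0.693, 0.109, 0.704]
force: [0.6, -0.4, 0.7]
finger_gap: 0.0
```

```bash
python3 -c "
from h import *
plan((.5924,.0882,.141),(.949,.316))
b=snap('side','s41.png'); crop(b,285,60,90,75,8,'s41c.png')
"
```

```text
t 26.73 tcp [0.6072 0.0522 0.2148] F [ 0.6448 -0.3703  0.686 ] gap 0.0 q [-0.0952  0.5188  1.5027 -0.0048  1.1032 -0.4108]
axes x [ 0.0165 -0.0058 -0.9998] y [-0.3123  0.9499 -0.0107] z [0.9498 0.3124 0.0138]
shift [ 0.0734  0.0396 -0.0038]
turn 1 -0.003805167921121281 final q6 approx
turn -1 3.137787485668672 final q6 approx
```

```bash
cat > roll.py <<'E'
from ov import *
import sys
def rolls(f,cx,cy,th,out,rs=(30,45,60,70,80,90,100,110)):
    b=cv2.imread(f); x0,y0,w,h,s=int(cx-16),int(cy-14),32,28,6
    th=np.radians(th); nn=d*np.cos(th)+np.array([0,0,np.sin(th)]); uu=-d*np.sin(th)+np.array([0,0,np.cos(th)])
    C=onplane('side',(cx,cy),mid,l); print(C,(C-mid)@d,C[2]); ims=[]
    for roll in rs:
        r=np.radians(roll); a=l*np.cos(r)+uu*np.sin(r); c=-l*np.sin(r)+uu*np.cos(r)
        B=cv2.resize(b[y0:y0+h,x0:x0+w],None,fx=s,fy=s,interpolation=cv2.INTER_CUBIC)
        for k in(.005,-.005):
            q=np.array([C+nn*k+a*i*.016+c*j*.008 for i,j in((1,1),(1,-1),(-1,-1),(-1,1))])
            cv2.polylines(B,[((proj('side',q)-[x0,y0]+.5)*s).astype(int)],True,(255,0,255) if k>0 else (0,255,0),1)
        cv2.putText(B,str(roll),(5,25),0,.8,(0,0,255),2); ims.append(B)
    cv2.imwrite(out,np.vstack([np.hstack(ims[:4]),np.hstack(ims[4:])]))
E
python3 -c "
from roll import *
b=snap('side','s42.png'); crop(b,285,100,80,60,10,'s42c.png')
rolls('pics/s42.png',285+522/8-.4,60+523/8-.4,38,'pics/roll42.png')
"
```

```text
[0.5931 0.0862 0.1588] 0.0691801217620871 0.1588179485693686
```

```bash
python3 -c "
from h import *
b=cv2.imread('pics/s18.png'); b=cv2.convertScaleAbs(b,alpha=2.2,beta=20)
crop(b,240,85,70,75,10,'g18.png')
"
python3 -c "
from ov import *
for P in ([.5954-.0285,.0835-.0095,.160],[.5954-.0285,.0835-.0095,.180],[.5928-.0152,.0870-.005,.166]): print((proj('side',np.array(P))-[285,70])*8)
"
```

```text
[[474.8195 485.2081]]
[[477.77   435.9431]]
[[488.5246 445.5946]]
```

```bash
python3 -c "
from h import *
plan((.5818,.1199,.117),(.949,.316))
"
```

```text
t 26.83 tcp [0.607  0.0522 0.2143] F [ 0.5887  0.4758 -0.1068] gap 0.1 q [-0.0954  0.5192  1.5035 -0.0046  1.102  -0.4104]
axes x [ 0.0163 -0.0057 -0.9999] y [-0.3117  0.9501 -0.0105] z [0.9501 0.3118 0.0138]
shift [ 0.0965  0.0732 -0.0042]
turn 1 -0.004483487731632688 final q6 approx
turn -1 3.1371091658581607 final q6 approx
```

Call:
step_arm(commands=[[0,0.02,-0.002,0],[0,0.045,-0.003,0],[0,0.068,-0.004,-0.004],[0.01,0.073,-0.004,-0.004],[0.04,0.073,-0.004,-0.004],[0.07,0.073,-0.004,-0.004],[0.09,0.073,-0.004,-0.004],[0.097,0.073,-0.004,-0.004]], jaw=0.055)

```text
t: 27.5
tcp_pos: [0.5796, 0.1192, 0.1127]
tool_rot: [-0.116, 0.695, 0.11, 0.701]
force: [-0.4, -0.1, 0.2]
finger_gap: 0.64
```

```bash
python3 -c "
from h import *
plan((.5818,.1199,.117),(.949,.316))
b=snap('side','s43.png'); crop(b,285,80,90,75,8,'s43c.png')
"
```

```text
t 27.5 tcp [0.5796 0.1192 0.1127] F [-0.4216 -0.144   0.2385] gap 54.7 q [ 0.0173  0.6369  1.6248 -0.0083  0.8706 -0.2983]
axes x [ 0.0094 -0.0062 -0.9999] y [-0.3154  0.9489 -0.0088] z [0.9489 0.3155 0.007 ]
shift [-0.0043 -0.      0.0023]
turn 1 -0.0005528685323033127 final q6 approx
turn -1 3.14103978505749 final q6 approx
```

Call:
step_arm(commands=[[-0.003,-0.005,0.002,0],[-0.003,-0.005,0.002,0]])

```text
t: 27.72
tcp_pos: [0.585, 0.114, 0.1168]
tool_rot: [-0.116, 0.694, 0.11, 0.702]
force: [-0.6, -0.1, -0.3]
finger_gap: 0.646
```

Call:
step_arm(commands=[[0,0,0,0],[0,0,0,0],[0,0,0,0],[0,0,0,0],[0,0,0,0]], jaw=0.0, grip_force=50)

```text
t: 28.13
tcp_pos: [0.5852, 0.1139, 0.1175]
tool_rot: [-0.116, 0.694, 0.11, 0.702]
force: [-0.6, -0.9, 2.1]
finger_gap: 0.234
```

Call:
step_arm(commands=[[-0.008,-0.003,0,0],[-0.02,-0.008,0,0],[-0.035,-0.012,0,0],[-0.055,-0.016,0,0],[-0.08,-0.02,0,0],[-0.1,-0.02,0,0],[-0.1,-0.02,0,0]])

```text
t: 28.72
tcp_pos: [0.5933, 0.0955, 0.2227]
tool_rot: [-0.116, 0.69, 0.109, 0.706]
force: [0.5, -0.4, -1.4]
finger_gap: 0.232
```

```bash
python3 -c "
from h import *
plan((.489,.019,.2),(.949,.316))
b=snap('side','s44.png'); crop(b,285,50,90,75,8,'s44c.png')
"
```

```text
t 28.72 tcp [0.5933 0.0955 0.2227] F [ 0.5251 -0.3648 -1.4019] gap 19.8 q [-0.0231  0.4962  1.5208 -0.0071  1.1016 -0.3399]
axes x [ 0.0229 -0.0068 -0.9997] y [-0.3144  0.9492 -0.0137] z [0.949  0.3147 0.0196]
shift [ 0.0208 -0.0395 -0.1235]
turn 1 -0.0015480837796032364 final q6 approx
turn -1 3.14004456981019 final q6 approx
```

```bash
python3 -c "
import roll
from roll import *
roll.mid=np.array([.5933,.0955,.2227])
b=cv2.imread('pics/s44.png'); crop(b,330,70,50,45,14,'s44d.png')
"
python3 - <<'E'
from ov import *
plan(mid+d*.162+[0,0,.2-.107],(.949,.316))
# measured pitch now
tcp=np.array([.5933,.0955,.2227])
for p in [(230,478),(360,410)]:
    P=onplane('side',(285+p[0]/8-.45,50+p[1]/8-.45),tcp,l);print('d from tcp',(P-tcp)@d,'z',P[2]-tcp[2])
E
```

```text
t 28.77 tcp [0.5919 0.0956 0.2204] F [-0.4594 -0.5109 -0.262 ] gap 19.8 q [-0.0229  0.4986  1.5237 -0.0071  1.1001 -0.3399]
axes x [ 0.0191 -0.0068 -0.9998] y [-0.3146  0.9491 -0.0125] z [0.949  0.3148 0.016 ]
shift [ 0.0217 -0.1019 -0.0021]
turn 1 -0.001378849646994728 final q6 approx
turn -1 3.1402138039427987 final q6 approx
d from tcp -0.11593878189437685 z -0.07438683224844123
d from tcp -0.06125106336022174 z -0.02137641522720035
```

Call:
step_arm(commands=[[0,-0.03,0,0],[0,-0.065,-0.001,0],[0,-0.09,-0.002,0],[0.01,-0.1,-0.002,0],[0.035,-0.1,-0.002,0],[0.065,-0.1,-0.002,0],[0.09,-0.1,-0.002,0],[0.103,-0.1,-0.002,0]], grip_force=25, jaw=0.0)

```text
t: 29.43
tcp_pos: [0.6197, 0.0004, 0.1135]
tool_rot: [-0.115, 0.695, 0.11, 0.701]
force: [-0.6, 0.6, -0.7]
finger_gap: 0.236
```

Run:
```python
from ov import *
s=telemetry.sense()['tcp_pos'];print('D',(s-mid)@d,'L',(s-mid)@l)
plan()
b=snap('side','s45.png'); crop(b,285,100,90,75,8,'s45c.png')
```

```text
D 0.15903322414420862 L -0.0017822572406541051
t 29.43 tcp [0.6197 0.0004 0.1135] F [-0.5569  0.6069 -0.6829] gap 20.1 q [-0.1781  0.6644  1.5524 -0.0035  0.9138 -0.4959]
axes x [ 0.0102 -0.0047 -0.9999] y [-0.3144  0.9493 -0.0076] z [0.9492 0.3145 0.0083]
```

Call:
step_arm(commands=[[-0.003,0.01,0,0],[-0.01,0.02,0,0],[-0.018,0.03,0,0],[-0.025,0.04,0,0],[-0.032,0.05,0,0],[-0.034,0.054,0,0],[-0.034,0.054,0,0]])

```text
t: 30.07
tcp_pos: [0.6021, 0.0521, 0.1492]
tool_rot: [-0.118, 0.694, 0.111, 0.701]
force: [-0.7, -6.1, 0.0]
finger_gap: 0.235
```

Run:
```python
from ov import *
s=telemetry.sense()['tcp_pos'];print('D',(s-mid)@d,'L',(s-mid)@l)
plan()
b=snap('side','s46.png'); crop(b,285,80,90,75,8,'s46c.png')
```

```text
D 0.10440935333087949 L -0.002181742627889325
t 30.07 tcp [0.6021 0.0521 0.1492] F [-0.7304 -6.08    0.0041] gap 20.1 q [-0.0948  0.5976  1.5698 -0.009   0.9618 -0.4141]
axes x [ 0.0117 -0.0085 -0.9999] y [-0.3187  0.9478 -0.0118] z [0.9478 0.3188 0.0084]
```

Call:
step_arm(commands=[[-0.005,0.008,0,0],[-0.009,0.016,0,0],[-0.013,0.024,0,0],[-0.016,0.032,0,0],[-0.019,0.04,0,0],[-0.019,0.042,0,0]])

```text
t: 30.62
tcp_pos: [0.5902, 0.0914, 0.1713]
tool_rot: [-0.121, 0.692, 0.109, 0.704]
force: [1.4, -6.8, 1.2]
finger_gap: 0.23
```

Run:
```python
from ov import *
s=telemetry.sense()['tcp_pos'];print('D',(s-mid)@d,'L',(s-mid)@l)
plan()
b=snap('side','s47.png'); crop(b,285,80,90,75,8,'s47c.png')
```

```text
D 0.06334364035844624 L -0.0010826476163429515
t 30.62 tcp [0.5902 0.0914 0.1713] F [ 1.3782 -6.8223  1.2402] gap 19.6 q [-0.027   0.5574  1.5752 -0.015   0.9896 -0.346 ]
axes x [ 0.0191 -0.0131 -0.9997] y [-0.3212  0.9468 -0.0185] z [0.9468 0.3214 0.0138]
```

Call:
step_arm(commands=[[-0.002,0.008,0,0],[-0.004,0.016,0,0],[-0.005,0.024,0,0],[-0.006,0.032,0,0],[-0.006,0.034,0,0]])

```text
t: 31.08
tcp_pos: [0.5796, 0.1248, 0.1782]
tool_rot: [-0.122, 0.69, 0.11, 0.705]
force: [1.5, -4.6, 1.0]
finger_gap: 0.175
```

Run:
```python
from ov import *
s=telemetry.sense()['tcp_pos'];print('D',(s-mid)@d,'L',(s-mid)@l)
plan()
b=snap('side','s48.png'); crop(b,275,80,90,75,8,'s48c.png')
```

```text
D 0.028278755456202547 L -0.0005469081150203067
t 31.08 tcp [0.5796 0.1248 0.1782] F [ 1.4738 -4.6474  0.9518] gap 15.0 q [ 0.0314  0.5423  1.5823 -0.0179  0.9947 -0.2888]
axes x [ 0.0228 -0.0143 -0.9996] y [-0.3236  0.946  -0.0209] z [0.9459 0.324  0.017 ]
```

Run:
```python
from ov import *
Q=[]
for p in [(503,565),(522,412),(560,150)]:
    px=(275+p[0]/8-.45,80+p[1]/8-.45)
    P=onplane('side',px,mid,l);Q.append(P);print('D',(P-mid)@d,'z',P[2])
v=Q[2]-Q[0];print(np.linalg.norm(v),np.degrees(np.arctan2(v[2],v@d)))
```

```text
D 0.03365193807708874 z 0.050630077569824516
D 0.03846701330031031 z 0.12243124180098597
D 0.04790751251971063 z 0.23280394160551177
0.18273052648811686 85.52557569326545
```

Call:
step_arm(commands=[[0.004,-0.002,0,0],[0.01,-0.003,0,0],[0.016,-0.003,0,0],[0.022,-0.003,0,0],[0.028,-0.003,0,0],[0.032,-0.003,0,0],[0.032,-0.003,0,0]])

```text
t: 31.72
tcp_pos: [0.5803, 0.1213, 0.1442]
tool_rot: [-0.122, 0.692, 0.11, 0.703]
force: [-0.8, -0.2, -1.4]
finger_gap: 0.177
```

Run:
```python
from ov import *
s=telemetry.sense()['tcp_pos'];print('D',(s-mid)@d,'L',(s-mid)@l)
plan()
b=snap('side','s49.png'); crop(b,275,90,90,75,8,'s49c.png')
```

```text
D 0.031805627053920114 L -0.0010307447120689731
t 31.72 tcp [0.5803 0.1213 0.1442] F [-0.7875 -0.2188 -1.4043] gap 15.1 q [ 0.025   0.59    1.607  -0.0178  0.9262 -0.2936]
axes x [ 0.0188 -0.0138 -0.9997] y [-0.3231  0.9462 -0.0191] z [0.9462 0.3233 0.0133]
```

Call:
step_arm(commands=[[0.002,0,0,0],[0.004,0,0,0],[0.006,0,0,0],[0.006,0,0,0]])

```text
t: 32.1
tcp_pos: [0.5806, 0.1213, 0.1386]
tool_rot: [-0.122, 0.691, 0.11, 0.704]
force: [0.3, -0.2, -0.5]
finger_gap: 0.175
```

Call:
step_arm(commands=[[0.002,0,0,0],[0.004,0,0,0],[0.006,0,0,0],[0.006,0,0,0]])

```text
t: 32.43
tcp_pos: [0.5811, 0.1213, 0.1329]
tool_rot: [-0.122, 0.691, 0.11, 0.704]
force: [-0.1, 0.8, 3.9]
finger_gap: 0.177
```

Run:
```python
from ov import *
s=telemetry.sense()['tcp_pos'];print('D',(s-mid)@d,'L',(s-mid)@l)
plan()
b=snap('side','s50.png'); crop(b,275,90,90,75,8,'s50c.png')
```

```text
D 0.032087114316028446 L -0.00020077370758757383
t 32.43 tcp [0.5811 0.1213 0.1329] F [-0.1394  0.7759  3.9374] gap 15.1 q [ 0.0249  0.6065  1.6141 -0.018   0.9009 -0.2933]
axes x [ 0.0205 -0.0136 -0.9997] y [-0.3231  0.9462 -0.0195] z [0.9462 0.3234 0.015 ]
```

Call:
step_arm(commands=[[-0.001,0,0,0],[-0.0015,0,0,0],[-0.0015,-0.006,0,0],[-0.0015,-0.012,0,0],[-0.0015,-0.013,0,0]], jaw=0.024)

```text
t: 32.9
tcp_pos: [0.5859, 0.1078, 0.1347]
tool_rot: [-0.122, 0.691, 0.109, 0.704]
force: [-0.5, -0.5, 0.7]
finger_gap: 0.284
```

Run:
```python
from ov import *
s=telemetry.sense()['tcp_pos'];print('D',(s-mid)@d,'L',(s-mid)@l)
plan()
b=snap('side','s51.png'); crop(b,275,90,90,75,8,'s51c.png')
```

```text
D 0.04636692423315561 L 6.802125209752636e-05
t 32.9 tcp [0.5859 0.1078 0.1347] F [-0.5101 -0.4998  0.7285] gap 24.2 q [ 0.0018  0.6058  1.6081 -0.018   0.9067 -0.3158]
axes x [ 0.0211 -0.0141 -0.9997] y [-0.3224  0.9464 -0.0201] z [0.9464 0.3227 0.0154]
```

Call:
step_arm(commands=[[-0.03,0.0,0,0],[-0.06,0,0,0],[-0.06,0.0,0,0]], jaw=0.0854)

```text
t: 33.2
tcp_pos: [0.5882, 0.1087, 0.2]
tool_rot: [-0.122, 0.687, 0.109, 0.708]
force: [0.7, 0.5, 1.7]
finger_gap: 0.698
```

```bash
python3 - <<'E'
from ov import *
b=snap('side','s52.png'); crop(b,300,110,120,100,6,'s52c.png')
a=snap('top','t52.png'); crop(a,220,90,150,110,5,'t52c.png')
E
python3 - <<'E'
from ov import *
a=cv2.imread('pics/t52.png'); crop(a,260,75,100,60,8,'t52d.png')
E
python3 - <<'E'
from h import *
t=onz('top',(271.5,122.5),.023);j=onz('top',(295,110.3),.021);f=onz('top',(333.6,88),.017)
print(t,j,f,np.linalg.norm(f-t),np.linalg.norm(j-t))
v=(f-t);v[2]=0;v/=np.linalg.norm(v);g=t+v*.143; g2=f-v*.047;print(v,g,g2)
b=np.array([.629,-.082])
G=(g+g2)/2; print('bottle rel grip along,perp',(b-G[:2])@v[:2],(b-G[:2])@np.array([-v[1],v[0]]))
plan((G[0],G[1],.06),(-v[1],v[0]))
E
```

```text
[0.5972 0.1019 0.023 ] [0.6291 0.0395 0.021 ] [ 0.6888 -0.0641  0.017 ] 0.18970927222994222 0.07008428936131307
[ 0.4831 -0.8756  0.    ] [ 0.6663 -0.0233  0.023 ] [ 0.6661 -0.0229  0.017 ]
bottle rel grip along,perp 0.03360088771642919 -0.06100267307966373
t 33.3 tcp [0.5854 0.1087 0.196 ] F [-0.4996  0.2801 -0.3044] gap 73.8 q [ 0.0031  0.5217  1.561  -0.0161  1.035  -0.3166]
axes x [ 0.0239 -0.0138 -0.9996] y [-0.3217  0.9466 -0.0208] z [0.9465 0.3221 0.0182]
shift [ 0.1397 -0.1479  0.0316]
turn 1 -0.17660553072741836 final q6 approx
turn -1 2.9649871228623748 final q6 approx
```

Run:
```python
from h import *
plan((.6455,.0143,.008),(.8756,.4831))
```

```text
t 33.3 tcp [0.5854 0.1087 0.196 ] F [-0.4996  0.2801 -0.3044] gap 73.8 q [ 0.0031  0.5217  1.561  -0.0161  1.035  -0.3166]
axes x [ 0.0239 -0.0138 -0.9996] y [-0.3217  0.9466 -0.0208] z [0.9465 0.3221 0.0182]
shift [ 0.1907 -0.1048  0.0231]
turn 1 -0.17656759563161695 final q6 approx
turn -1 2.9650250579581763 final q6 approx
```

Call:
step_arm(commands=[[0.03,-0.035,0.008,-0.09],[0.06,-0.07,0.016,-0.177],[0.09,-0.1,0.023,-0.177],[0.13,-0.1,0.023,-0.177],[0.165,-0.1,0.023,-0.177],[0.187,-0.1,0.023,-0.177],[0.188,-0.1,0.023,-0.177]], jaw=0.05, grip_force=40)

```text
t: 33.88
tcp_pos: [0.6381, 0.0188, 0.0033]
tool_rot: [-0.181, 0.683, 0.171, 0.687]
force: [-1.3, -0.2, -0.1]
finger_gap: 0.588
```

Call:
step_arm(commands=[[-0.006,0,0,0],[-0.006,0,0,0],[-0.006,0,0,0],[-0.006,0,0,0]], jaw=0.0, grip_force=40)

```text
t: 34.22
tcp_pos: [0.6394, 0.019, 0.0115]
tool_rot: [-0.182, 0.681, 0.171, 0.688]
force: [0.8, -0.1, -1.2]
finger_gap: 0.174
```

```bash
cat h.py | head -60; cat ov.py roll.py
python3 - <<'E'
from station import telemetry
s=telemetry.sense();print(s['t'],s['tcp_pos'],s['finger_gap'],s['force'])
from h import *
plan((.6,.0,.2),(.949,.316,0))
E
```

```text
import numpy as np, cv2
from scipy.spatial.transform import Rotation as R
from station import telemetry, optics
def cam(n):
    c=optics.camera_params(n); return c["mtx"],c["k1"],np.array(c["origin"]),R.from_quat(c["attitude"])
def ray(n,px):
    K,k1,o,a=cam(n)
    p=cv2.undistortPoints(np.array([[px]],float),K,np.array([k1,0,0,0,0.]))[0,0]
    return o,a.apply([p[0],p[1],1.])
def onz(n,px,z):
    o,d=ray(n,px); return o+d*(z-o[2])/d[2]
def proj(n,P):
    K,k1,o,a=cam(n)
    X=a.inv().apply(np.atleast_2d(P)-o); 
    return cv2.projectPoints(X,np.zeros(3),np.zeros(3),K,np.array([k1,0,0,0,0.]))[0][:,0]
def tri(p1,p2):
    o1,d1=ray("side",p1);o2,d2=ray("top",p2)
    A=np.c_[d1,-d2]; s=np.linalg.lstsq(A,o2-o1,rcond=None)[0]
    a,b=o1+d1*s[0],o2+d2*s[1]; return (a+b)/2,np.linalg.norm(a-b)
def snap(n,f):
    im=optics.snapshot(n)[:,:,::-1].copy(); cv2.imwrite("pics/"+f,im); return im
def crop(im,x,y,w,h,s,f):
    cv2.imwrite("pics/"+f,cv2.resize(im[y:y+h,x:x+w],None,fx=s,fy=s,interpolation=cv2.INTER_CUBIC))
np.set_printoptions(precision=4,suppress=True)
def plan(P=None,zdir=None):
    "
[... 2303 characters left out ...]
(ims[:4]),np.hstack(ims[4:])]))
34.2167 [0.639405   0.01903445 0.01147316] 0.17360996583251595 [ 0.80180573 -0.12816312 -1.21368249]
t 34.22 tcp [0.6394 0.019  0.0115] F [ 0.8018 -0.1282 -1.2137] gap 14.8 q [-0.1398  0.8347  1.5382 -0.0152  0.7538 -0.6329]
axes x [ 0.0134 -0.0124 -0.9998] y [-0.4829  0.8755 -0.0173] z [0.8756 0.4831 0.0058]
shift [-0.1888 -0.0009 -0.0426]Traceback (most recent call last):
  File "<stdin>", line 4, in <module>
  File "h.py", line 32, in plan
    z=np.array([*zdir,0.]); v=M.T@z
                              ~~~^~
ValueError: matmul: Input operand 1 has a mismatch in its core dimension 0, with gufunc signature (n?,k),(k,m?)->(n?,m?) (size 4 is different from 3)
```

Call:
step_arm(commands=[[-0.03,0,0,-0.12],[-0.04,0.003,-0.01,-0.24],[-0.04,0.008,-0.03,-0.36],[-0.04,0.012,-0.05,-0.48],[-0.04,0.016,-0.07,-0.6],[-0.04,0.021,-0.09,-0.72],[-0.04,0.026,-0.105,-0.84],[-0.04,0.0295,-0.12,-0.96]], grip_force=40)

```text
t: 34.88
tcp_pos: [0.5191, -0.0126, 0.0519]
tool_rot: [-0.481, 0.523, 0.467, 0.525]
force: [-0.2, 0.4, -0.7]
finger_gap: 0.174
```

Run:
```python
from h import *
plan((.5205,-.0127,.006),(.316,-.949))
```

```text
t 34.88 tcp [ 0.5191 -0.0126  0.0519] F [-0.246   0.3931 -0.6908] gap 14.9 q [-0.2345  0.6744  1.8459 -0.0158  0.6029 -1.6921]
axes x [ 0.0158 -0.013  -0.9998] y [-0.9948  0.1001 -0.0171] z [ 0.1003  0.9949 -0.0113]
shift [ 0.0459 -0.0006  0.0006]
turn 1 2.7199061047796587 final q6 approx
turn -1 -0.4216865488101347 final q6 approx
```

Call:
step_arm(commands=[[0.01,0,0,-0.12],[0.02,0,0,-0.24],[0.03,0,0,-0.36],[0.04,0,0,-0.42],[0.045,0,0,-0.42],[0.046,0,0,-0.42]])

```text
t: 35.38
tcp_pos: [0.5201, -0.0132, 0.0066]
tool_rot: [0.58, -0.415, -0.565, -0.414]
force: [-2.1, 0.8, 4.4]
finger_gap: 0.178
```

Call:
step_arm(commands=[[-0.002,0,0,0],[-0.002,0,0,0],[-0.002,-0.024,0,0],[-0.002,-0.048,0,0],[-0.002,-0.048,0,0]], jaw=0.035)

```text
t: 35.8
tcp_pos: [0.5725, 0.0019, 0.011]
tool_rot: [0.584, -0.413, -0.562, -0.416]
force: [0.9, -0.6, 0.1]
finger_gap: 0.409
```

Call:
step_arm(commands=[[0,0,0,0],[0,0,0,0],[0,0,0,0],[0,0,0,0]], jaw=0.0, grip_force=30)

```text
t: 36.13
tcp_pos: [0.5733, 0.0018, 0.0119]
tool_rot: [0.585, -0.412, -0.561, -0.417]
force: [2.3, 2.2, 5.0]
finger_gap: 0.175
```

Run:
```python
from h import *
im=snap('side','s_350.png'); im2=snap('top','t_350.png')
cv2.imwrite('pics/b_350.png',np.hstack([im[60:360,140:540],im2[60:360,140:540]]))
plan((.5145,.1345,.14),(.316,-.949))
```

```text
t 36.23 tcp [0.5733 0.0018 0.0118] F [2.7892 0.2431 6.8396] gap 15.3 q [-0.187   0.781   1.7288 -0.0161  0.5989 -2.0624]
axes x [ 0.0308 -0.0151 -0.9994] y [-0.9496 -0.3126 -0.0245] z [-0.3121  0.9497 -0.0239]
shift [-0.1319  0.0112  0.1414]
turn 1 3.1382387933455314 final q6 approx
turn -1 -0.0033538602442617334 final q6 approx
```

View pics/b_350.png

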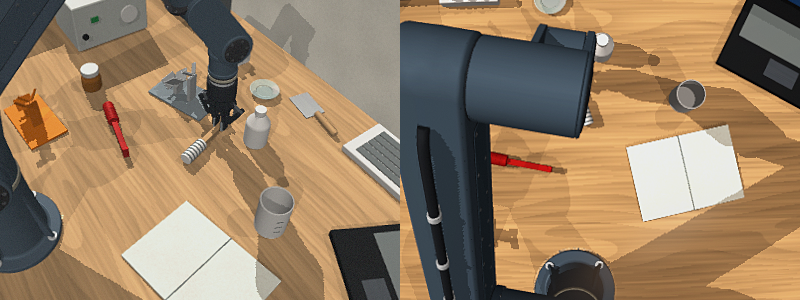

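Call:
step_arm(commands=[[-0.04,0,0,0],[-0.08,0,0,0],[-0.12,0,0.015,0],[-0.15,0.001,0.05,0],[-0.15,0.002,0.085,0],[-0.145,0.003,0.115,0],[-0.137,0.0035,0.138,0],[-0.132,0.0035,0.1413,0]], grip_force=35)

```text
t: 36.9
tcp_pos: [0.5173, 0.1396, 0.1392]
tool_rot: [0.584, -0.413, -0.563, -0.415]
force: [-0.1, -0.7, -1.1]
finger_gap: 0.178
```

Run:
```python
from h import *
plan((.5218,.1369,.13),(.316,-.949))
```

```text
t 36.9 tcp [0.5173 0.1396 0.1392] F [-0.1007 -0.6764 -1.1452] gap 15.2 q [ 0.064   0.5343  1.7582 -0.022   0.8255 -1.8132]
axes x [ 0.0246 -0.0146 -0.9996] y [-0.9487 -0.3157 -0.0188] z [-0.3153  0.9487 -0.0216]
shift [ 0.0094 -0.0033 -0.0038]
turn 1 3.141462328659061 final q6 approx
turn -1 -0.00013032493073236102 final q6 approx
```

Call:
step_arm(commands=[[0.008,-0.003,-0.004,0],[0.014,-0.003,-0.004,0],[0.016,-0.003,-0.004,0]], grip_force=30)

```text
t: 37.15
tcp_pos: [0.5247, 0.1358, 0.1232]
tool_rot: [0.585, -0.412, -0.562, -0.416]
force: [2.5, 1.9, 4.6]
finger_gap: 0.176
```

Call:
step_arm(commands=[[0.005,0,0,0],[0.01,0,0,0],[0.015,-0.001,0,0],[0.02,-0.002,0,0],[0.022,-0.002,0,0]])

```text
t: 37.57
tcp_pos: [0.5248, 0.1344, 0.1013]
tool_rot: [0.583, -0.414, -0.563, -0.415]
force: [-7.4, -0.3, 16.2]
finger_gap: 0.178
```

Run:
```python
from h import *
im=snap('side','s_375.png'); crop(im,260,100,160,130,5,'c_375.png')
plan((.5218,.1369,.24),(.316,-.949))
```

```text
t 37.62 tcp [0.5248 0.1344 0.1012] F [-5.8033 -0.2702 11.2619] gap 15.1 q [ 0.0534  0.6034  1.7679 -0.0239  0.748  -1.8179]
axes x [ 0.0233 -0.015  -0.9996] y [-0.9497 -0.3127 -0.0175] z [-0.3124  0.9497 -0.0216]
shift [-0.1388 -0.0004  0.0003]
turn 1 3.1382786295563965 final q6 approx
turn -1 -0.0033140240333967407 final q6 approx
```

View pics/c_375.png

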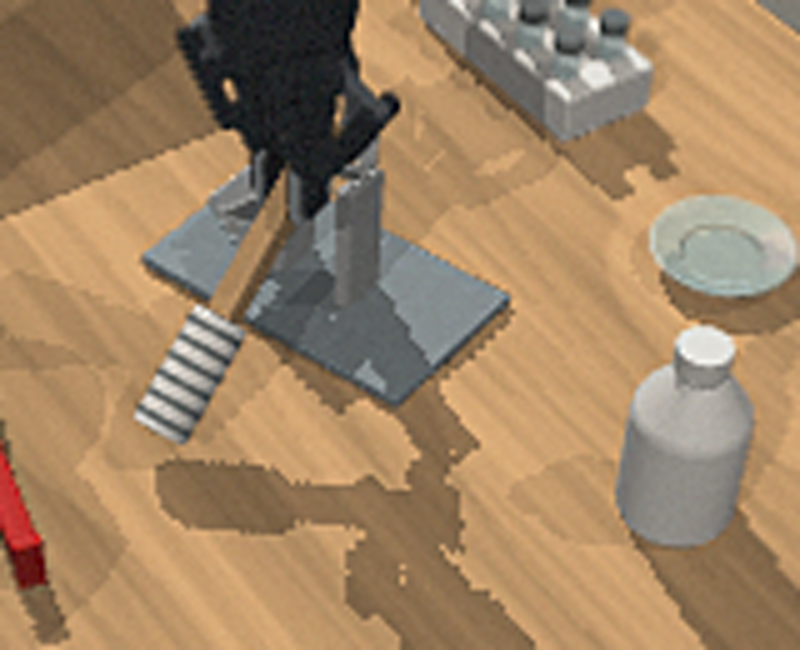

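Run:
```python
from ov import *
t=np.array([.5248,.1344,.1012])
a=onplane('side',(292.6,184.6),t,d); b=onplane('side',(260+222/5,100+315/5),t,d)
v=b-a; print(a,b,np.linalg.norm(v),np.degrees(np.arctan2(v[2],v@l)))
g=(t-a); print(g@l, g[2], np.degrees(np.arctan2(g[2]+.012,g@l)))
```

```text
[0.4227 0.1004 0.0186] [0.4712 0.1165 0.0611] 0.06639860370119777 39.76766660458875
0.107589850435818 0.08261881092578009 41.32968752501183
```

Call:
step_arm(commands=[[-0.04,0,0,0],[-0.08,0,0,0.12],[-0.12,0,0,0.24],[-0.14,-0.005,-0.015,0.36],[-0.14,-0.012,-0.04,0.48],[-0.14,-0.02,-0.065,0.6],[-0.14,-0.03,-0.095,0.72],[-0.14,-0.04,-0.125,0.84]], grip_force=70)

```text
t: 38.28
tcp_pos: [0.5979, 0.0277, 0.2438]
tool_rot: [-0.36, 0.61, 0.344, 0.617]
force: [-0.6, 0.8, -1.2]
finger_gap: 0.166
```

Run:
```python
from h import *
plan((.6224,-.0019,.1135),(.949,.316))
```

```text
t 38.28 tcp [0.5979 0.0277 0.2438] F [-0.6265  0.8276 -1.2337] gap 14.1 q [-0.1338  0.4703  1.5017 -0.0138  1.1481 -1.1697]
axes x [ 0.0196 -0.0153 -0.9997] y [-0.8629  0.5049 -0.0247] z [ 0.5051  0.8631 -0.0033]
shift [ 0.1311 -0.0329 -0.0128]
turn 1 0.7197834016207704 final q6 approx
turn -1 -2.421809251969023 final q6 approx
```

Call:
step_arm(commands=[[0.0,-0.01,-0.004,0.12],[0.01,-0.02,-0.008,0.24],[0.03,-0.028,-0.011,0.36],[0.05,-0.033,-0.013,0.48],[0.075,-0.033,-0.013,0.6],[0.1,-0.033,-0.013,0.72],[0.128,-0.033,-0.013,0.72],[0.131,-0.033,-0.013,0.72]])

```text
t: 38.95
tcp_pos: [0.6175, -0.0034, 0.1075]
tool_rot: [-0.117, 0.697, 0.107, 0.699]
force: [-0.7, 0.2, -1.1]
finger_gap: 0.166
```

Run:
```python
from ov import *
im=snap('side','s_390.png'); crop(im,280,90,150,120,5,'c_390.png')
plan((.6224,-.0019,.1135),(.949,.316))
t=telemetry.sense()['tcp_pos']-mid; print(t@d,t@l)
```

```text
t 39.0 tcp [ 0.6186 -0.0033  0.1093] F [-0.1003 -1.2791 -1.4488] gap 14.4 q [-0.1798  0.6698  1.5565 -0.0154  0.9044 -0.4901]
axes x [ 0.0085 -0.0138 -0.9999] y [-0.3142  0.9492 -0.0158] z [0.9493 0.3143 0.0038]
shift [-0.0042  0.0001  0.004 ]
turn 1 -0.0017720673052260881 final q6 approx
turn -1 3.139820586284567 final q6 approx
0.16216181404036012 -0.003991773814203565
```

View pics/c_390.png

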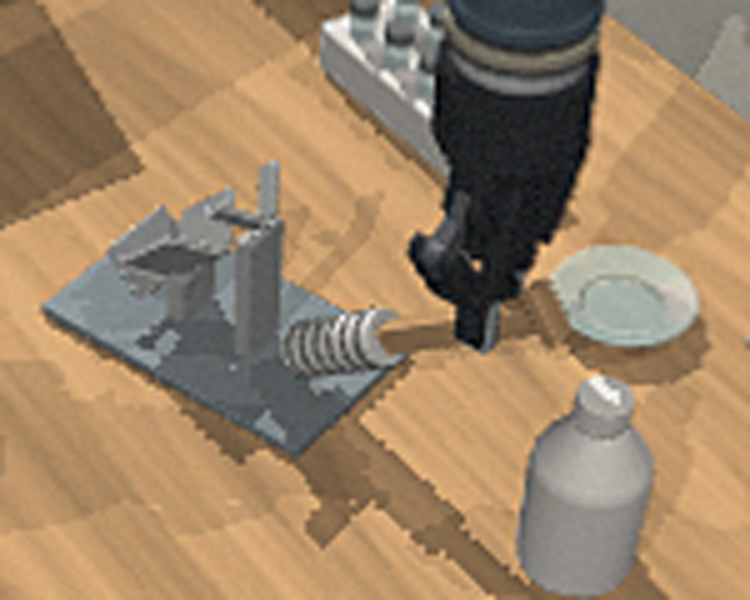

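Call:
step_arm(commands=[[-0.008,0.014,0.002,0],[-0.018,0.028,0.004,0],[-0.028,0.042,0.004,0],[-0.037,0.055,0.004,0],[-0.045,0.07,0.004,0],[-0.052,0.084,0.004,0],[-0.057,0.097,0.004,0],[-0.057,0.097,0.004,0]], grip_force=32)

```text
t: 39.67
tcp_pos: [0.593, 0.0932, 0.1694]
tool_rot: [-0.12, 0.693, 0.108, 0.703]
force: [2.1, -3.8, 0.1]
finger_gap: 0.166
```

Run:
```python
from ov import *
im=snap('side','s_400.png'); crop(im,280,70,150,120,5,'c_400.png')
plan()
t=telemetry.sense()['tcp_pos']-mid; print(t@d,t@l)
```

```text
t 39.72 tcp [0.5928 0.0923 0.1682] F [ 1.1589 -2.6811  0.8647] gap 14.0 q [-0.0244  0.5662  1.5677 -0.0171  0.9921 -0.3379]
axes x [ 0.0152 -0.0147 -0.9998] y [-0.3171  0.9482 -0.0188] z [0.9483 0.3173 0.0098]
0.06325673030632815 0.0016873507493894123
```

View pics/c_400.png

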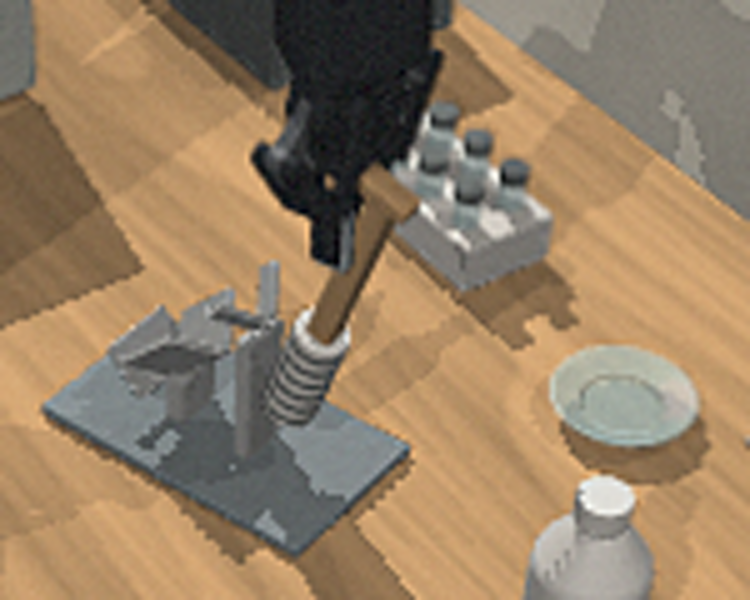

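Run:
```python
from ov import *
print(cam('side')[2])
t=np.array(telemetry.sense()['tcp_pos'])
im=cv2.imread('pics/s_400.png')
x0,y0,w,h,s=290,70,110,110,7
B=cv2.resize(im[y0:y0+h,x0:x0+w],None,fx=s,fy=s,interpolation=cv2.INTER_CUBIC)
g=lambda c:((proj('side',c)-[x0,y0]+.5)*s).astype(int)
for z,c in((0,(0,0,255)),(.01,(0,255,0)),(.019,(255,0,0)),(.03,(255,0,255))):
    for k in(-.011,0,.011):
        q=g(t+[0,0,z]+d*k)[0]; cv2.circle(B,tuple(int(i) for i in q),4,c,-1)
cv2.imwrite('pics/o_400.png',B)
# handle centre line points in crop c_400 px -> in plane l through t
for p in((327,330),(347,285),(370,245),(392,197)):
    P=onplane('side',(280+p[0]/5-.5,70+p[1]/5-.5),t,l)-t; print(P@d,P[2])
```

```text
[ 0.0454 -0.6052  0.867 ]
-0.00860161526560149 -0.05382249164597036
0.0022018985267278977 -0.017422320265444602
0.01449277947419957 0.014930582239764012
0.02521366210550995 0.050169621571893586
```

View pics/o_400.png

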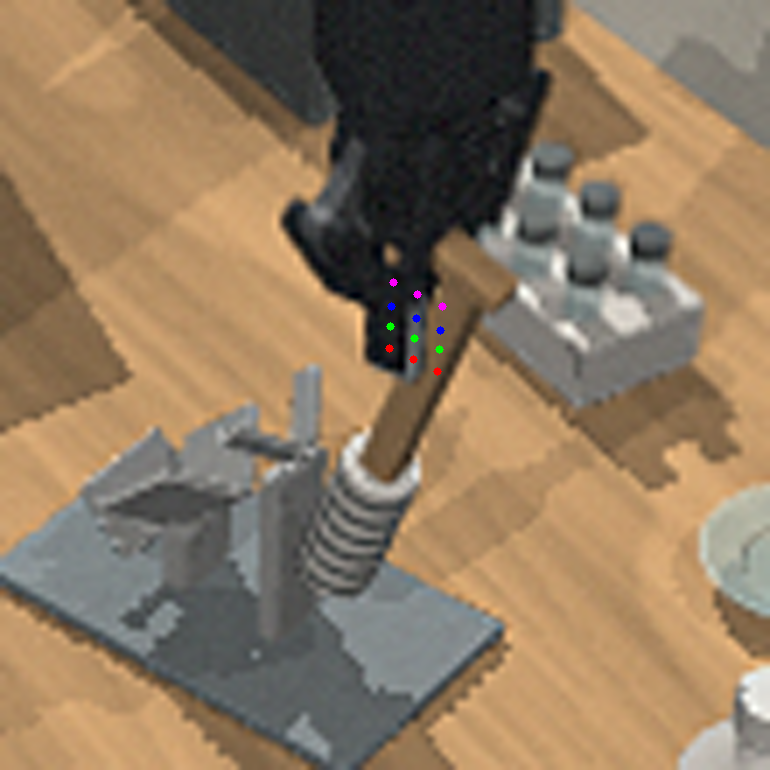

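Call:
step_arm(commands=[[-0.03,-0.01,0,0],[-0.065,-0.02,0,0],[-0.1,-0.032,-0.01,0],[-0.1,-0.055,-0.04,0],[-0.1,-0.08,-0.07,0],[-0.1,-0.105,-0.1,0],[-0.1,-0.13,-0.125,0],[-0.1,-0.14,-0.14,0]], grip_force=70)

```text
t: 40.38
tcp_pos: [0.5006, -0.085, 0.2694]
tool_rot: [-0.118, 0.694, 0.107, 0.702]
force: [0.6, 0.7, -0.6]
finger_gap: 0.165
```

Run:
```python
from ov import *
im=snap('side','s_405.png'); 
plan()
s=telemetry.sense(); t=np.array(s['tcp_pos'])
p=proj('side',t)[0]; print(p)
x0,y0,w,h,sc=int(p[0]-60),int(p[1]-50),120,120,6
B=cv2.resize(im[y0:y0+h,x0:x0+w],None,fx=sc,fy=sc,interpolation=cv2.INTER_CUBIC)
g=lambda c:((proj('side',c)-[x0,y0]+.5)*sc).astype(int)
th=np.radians(72); nn=d*np.cos(th)+np.array([0,0,np.sin(th)]); uu=-d*np.sin(th)+np.array([0,0,np.cos(th)])
G=t+d*.012+[0,0,.012]; m=G-nn*.048
for x in(-.095,-.025):
    c=np.array([m+nn*x+.016*(l*np.cos(a)+uu*np.sin(a)) for a in np.linspace(0,6.28,24)])
    cv2.polylines(B,[g(c)],True,(0,0,255),1)
cv2.polylines(B,[g(np.array([m-nn*.095,m+nn*.095]))],False,(0,255,0),1)
cv2.imwrite('pics/o_405.png',B); print(x0,y0)
```

```text
t 40.43 tcp [ 0.499  -0.0859  0.2692] F [-1.8482 -1.2416  0.1694] gap 14.1 q [-0.3863  0.3148  1.6876 -0.0098  1.1241 -0.7013]
axes x [ 0.0107 -0.0138 -0.9998] y [-0.3136  0.9494 -0.0165] z [0.9495 0.3137 0.0058]
[364.4453 142.8259]
304 92
```

View pics/o_405.png

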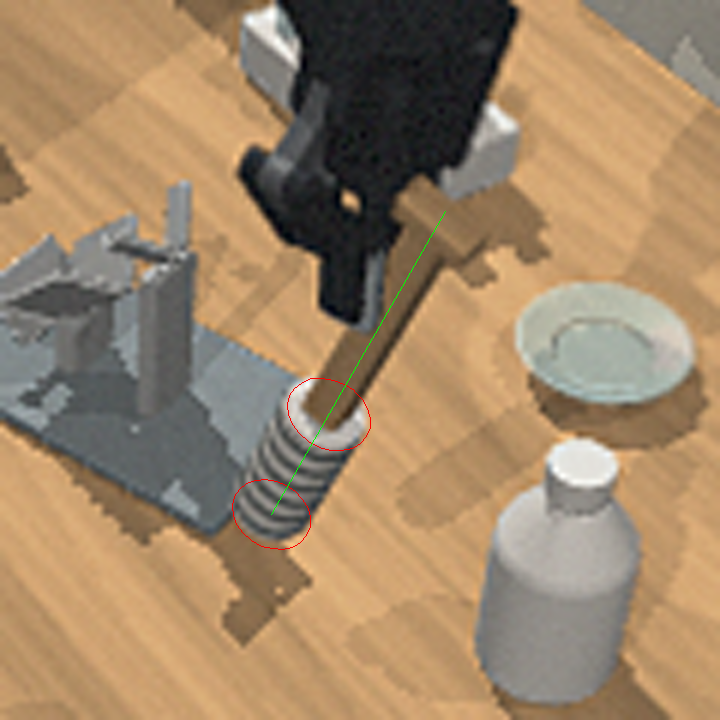

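Call:
step_arm(commands=[[0,-0.03,-0.01,0],[0,-0.065,-0.02,0],[0,-0.1,-0.032,0],[0,-0.135,-0.043,0],[0,-0.17,-0.055,0],[0.004,-0.2,-0.065,0],[0.006,-0.216,-0.071,0],[0.008,-0.218,-0.071,0]])

```text
t: 41.1
tcp_pos: [0.4999, -0.3177, 0.2637]
tool_rot: [-0.116, 0.695, 0.106, 0.701]
force: [-0.1, 0.1, -1.0]
finger_gap: 0.165
```

```bash
cat > bo.py <<'E'
from ov import *
def bo(f,off=.012,th=72,dep=.012,x=.048):
    im=snap('side',f); plan((.5009,-.317,.2))
    t=np.array(telemetry.sense()['tcp_pos'])
    p=proj('side',t)[0]
    x0,y0,w,h,sc=int(p[0]-60),int(p[1]-50),130,130,6
    B=cv2.resize(im[y0:y0+h,x0:x0+w],None,fx=sc,fy=sc,interpolation=cv2.INTER_CUBIC)
    g=lambda c:((proj('side',c)-[x0,y0]+.5)*sc).astype(int)
    th=np.radians(th); nn=d*np.cos(th)+np.array([0,0,np.sin(th)]); uu=-d*np.sin(th)+np.array([0,0,np.cos(th)])
    G=t+d*off+[0,0,dep]; m=G-nn*x
    print('tip',m-nn*.095,'tip-c',(m-nn*.095-[.4946,-.298,.005]))
    for q in(-.095,-.025):
        c=np.array([m+nn*q+.016*(l*np.cos(a)+uu*np.sin(a)) for a in np.linspace(0,6.28,24)])
        cv2.polylines(B,[g(c)],True,(0,0,255),1)
    cv2.polylines(B,[g(np.array([m-nn*.095,m+nn*.095]))],False,(0,255,0),1)
    for r,z in((.037,.1),(.037,.0),(.034,.005)):
        c=np.array([[.4946+r*np.cos(a),-.298+r*np.sin(a),z] for a in np.linspace(0,6.28,40)])
        cv2.polylines(B,[g(c)],True,(255,0,0),1)
    cv2.imwrite('pics/o_'+f,B)
E
python3 - <<'E'
from bo import *
bo('s_412.png')
E
```

```text
t 41.15 tcp [ 0.4997 -0.3157  0.2632] F [-0.3466  0.8082 -1.1887] gap 14.2 q [-0.7517  0.4409  1.4941 -0.0013  1.192  -1.0676]
axes x [ 0.0099 -0.0108 -0.9999] y [-0.3111  0.9503 -0.0134] z [0.9503 0.3112 0.006 ]
shift [ 0.0632 -0.0008  0.0003]
tip [ 0.4896 -0.2851  0.1392] tip-c [-0.005   0.0129  0.1342]
```

View pics/o_s_412.png

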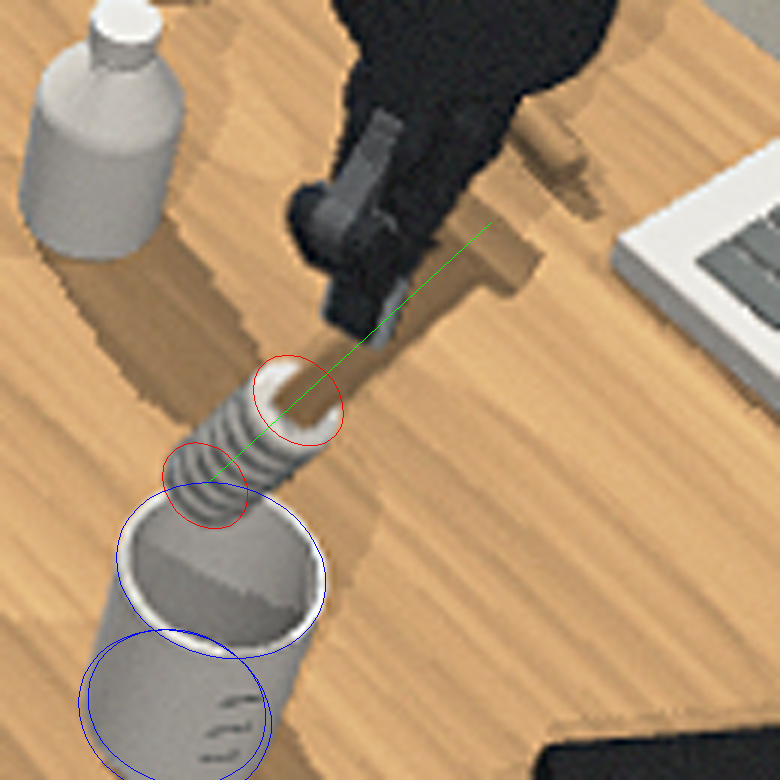

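Call:
step_arm(commands=[[0.02,-0.001,0,0],[0.045,-0.001,0,0],[0.07,-0.001,0,0],[0.095,-0.001,0,0],[0.112,-0.001,0,0],[0.118,-0.001,0,0]])

```text
t: 41.65
tcp_pos: [0.5001, -0.3141, 0.1424]
tool_rot: [-0.114, 0.696, 0.11, 0.7]
force: [0.1, -0.5, -0.8]
finger_gap: 0.166
```

Call:
step_arm(commands=[[0.004,0,0,0],[0.007,0,0,0],[0.008,0,0,0]])

```text
t: 41.9
tcp_pos: [0.5006, -0.3131, 0.1349]
tool_rot: [-0.114, 0.696, 0.11, 0.7]
force: [0.9, 0.4, -0.9]
finger_gap: 0.169
```

Run:
```python
from bo import *
bo('s_420.png')
```

```text
t 41.95 tcp [ 0.5005 -0.3134  0.1351] F [0.2997 0.103  0.0763] gap 14.8 q [-0.7488  0.6028  1.6135  0.0009  0.9174 -1.0675]
axes x [ 0.0062 -0.0048 -1.    ] y [-0.3128  0.9498 -0.0065] z [0.9498 0.3128 0.0044]
shift [-0.0649 -0.004  -0.0005]
tip [ 0.4903 -0.2828  0.0111] tip-c [-0.0043  0.0152  0.0061]
```

View pics/o_s_420.png

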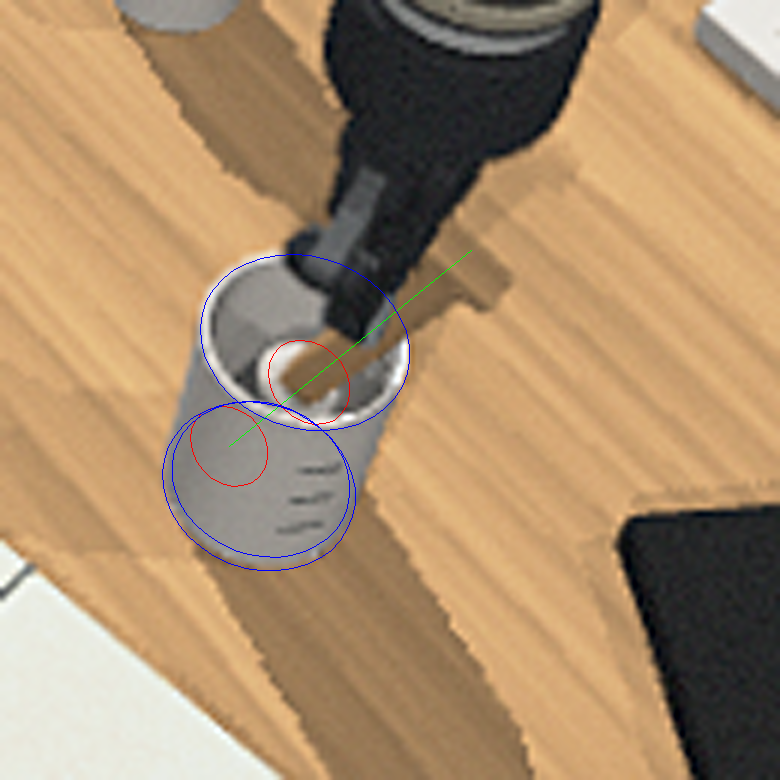

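Call:
step_arm(commands=[[0.003,-0.003,0,0],[0.006,-0.003,0,0],[0.006,-0.003,0,0]])

```text
t: 42.2
tcp_pos: [0.5018, -0.3161, 0.1298]
tool_rot: [-0.114, 0.696, 0.11, 0.7]
force: [0.4, 0.6, 5.4]
finger_gap: 0.167
```

Call:
step_arm(commands=[[0.001,0,0,0],[0.001,0,0,0]])

```text
t: 42.37
tcp_pos: [0.5019, -0.3161, 0.1299]
tool_rot: [-0.114, 0.696, 0.11, 0.701]
force: [-1.1, 2.0, 6.0]
finger_gap: 0.165
```

Run:
```python
from bo import *
plan()
```

```text
t 42.37 tcp [ 0.5019 -0.3161  0.1299] F [-1.13    2.0132  6.0333] gap 14.1 q [-0.7513  0.6129  1.611   0.0026  0.9092 -1.07  ]
axes x [ 0.0077 -0.0043 -1.    ] y [-0.3118  0.9501 -0.0065] z [0.9501 0.3119 0.0059]
```

Call:
step_arm(commands=[[-0.012,0,0,0],[-0.03,0,0,0],[-0.05,0,0,0],[-0.068,0,0,0],[-0.07,0,0,0],[-0.07,0,0,0]])

```text
t: 42.87
tcp_pos: [0.502, -0.3166, 0.201]
tool_rot: [-0.115, 0.695, 0.109, 0.701]
force: [0.6, -0.2, -1.6]
finger_gap: 0.169
```

Run:
```python
from bo import *
bo('s_430.png')
```

```text
t 42.92 tcp [ 0.5012 -0.3159  0.1997] F [-1.5865  0.0475 -1.6371] gap 14.4 q [-0.7518  0.5176  1.5561  0.0022  1.0588 -1.0698]
axes x [ 0.0079 -0.0048 -1.    ] y [-0.3116  0.9502 -0.007 ] z [0.9502 0.3117 0.0061]
shift [-0.0003 -0.001  -0.0007]
tip [ 0.491  -0.2853  0.0757] tip-c [-0.0036  0.0127  0.0707]
```

View pics/o_s_430.png

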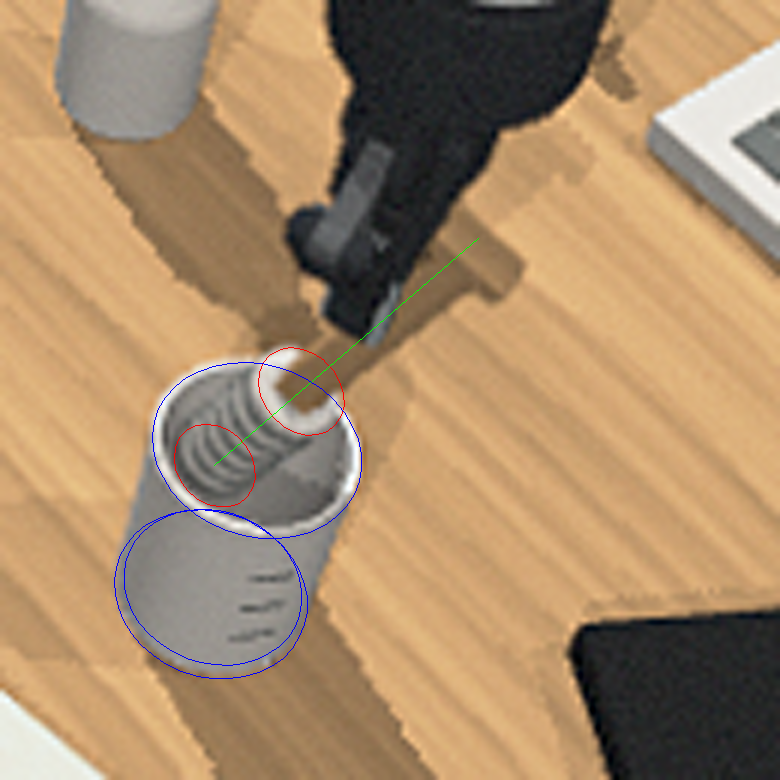

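Call:
step_arm(commands=[[0.02,-0.001,0,0],[0.04,-0.001,0,0],[0.06,-0.001,0,0],[0.067,-0.001,0,0],[0.07,-0.001,0,0],[0.07,-0.001,0,0],[0.07,-0.001,0,0]])

```text
t: 43.5
tcp_pos: [0.5017, -0.317, 0.1301]
tool_rot: [-0.113, 0.696, 0.11, 0.7]
force: [-1.8, 0.9, 5.3]
finger_gap: 0.164
```

Call:
step_arm(commands=[[0.001,0,0,0],[-0.015,0,0,0],[-0.035,0,0,0],[-0.055,0,0,0],[-0.068,0,0,0],[-0.07,0,0,0],[-0.07,0,0,0],[-0.07,0,0,0]])

```text
t: 44.17
tcp_pos: [0.5007, -0.3162, 0.1992]
tool_rot: [-0.113, 0.697, 0.11, 0.7]
force: [0.3, -0.0, -1.1]
finger_gap: 0.169
```

Run:
```python
from bo import *
bo('s_440.png')
```

```text
t 44.22 tcp [ 0.5005 -0.3161  0.1988] F [-0.5822 -0.4651 -0.754 ] gap 13.9 q [-0.7527  0.5198  1.5549  0.0018  1.0622 -1.0707]
axes x [ 0.0045 -0.0021 -1.    ] y [-0.3118  0.9501 -0.0034] z [0.9501 0.3119 0.0036]
shift [-0.0012 -0.001   0.0001]
tip [ 0.4903 -0.2855  0.0748] tip-c [-0.0043  0.0125  0.0698]
```

View pics/o_s_440.png

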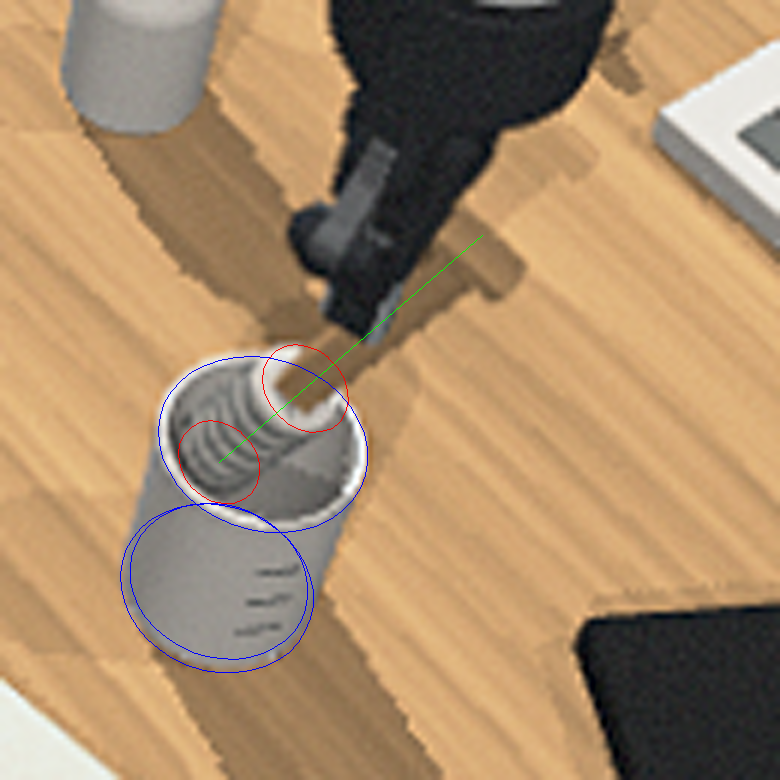

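Call:
step_arm(commands=[[-0.035,0,0,0],[-0.07,0,0,0],[-0.075,0.03,0.014,0],[-0.075,0.062,0.029,0],[-0.075,0.095,0.045,0],[-0.075,0.13,0.0615,0],[-0.075,0.165,0.078,0],[-0.075,0.2,0.0945,0]])

```text
t: 44.88
tcp_pos: [0.5267, -0.0946, 0.2721]
tool_rot: [-0.112, 0.698, 0.111, 0.699]
force: [0.3, -0.4, -0.7]
finger_gap: 0.166
```

Run:
```python
from bo import *
plan((.5624,.1784,.27),(.949,.316))
```

```text
t 44.88 tcp [ 0.5267 -0.0946  0.2721] F [ 0.306  -0.4395 -0.6992] gap 14.2 q [-0.3865  0.3571  1.6097 -0.0002  1.1728 -0.7028]
axes x [ 0.0018 -0.001  -1.    ] y [-0.3111  0.9504 -0.0015] z [0.9504 0.3111 0.0014]
shift [0.0019 0.2483 0.1188]
turn 1 -0.00503766854403142 final q6 approx
turn -1 3.1365549850457617 final q6 approx
```

Call:
step_arm(commands=[[0,0.033,0.016,0],[0,0.067,0.032,0],[0,0.1,0.048,0],[0,0.134,0.064,0],[0,0.168,0.08,0],[0,0.202,0.096,0],[0,0.235,0.112,0],[0,0.248,0.119,0]])

```text
t: 45.55
tcp_pos: [0.5619, 0.1826, 0.2703]
tool_rot: [-0.112, 0.698, 0.113, 0.698]
force: [0.1, 0.5, -1.2]
finger_gap: 0.165
```

```bash
cat > ro.py <<'E'
from ov import *
def ro(f,off=.012,th=72,dep=.012,x=.048):
    im=snap('side',f); plan()
    t=np.array(telemetry.sense()['tcp_pos']); q=t-mid; print('D',q@d,'l',q@l,'z',t[2])
    x0,y0,w,h,sc=285,85,120,110,6
    B=cv2.resize(im[y0:y0+h,x0:x0+w],None,fx=sc,fy=sc,interpolation=cv2.INTER_CUBIC)
    g=lambda c:((proj('side',c)-[x0,y0]+.5)*sc).astype(int)
    th=np.radians(th); nn=d*np.cos(th)+np.array([0,0,np.sin(th)]); uu=-d*np.sin(th)+np.array([0,0,np.cos(th)])
    G=t+d*off+[0,0,dep]; m=G-nn*x; T=m-nn*.095
    print('tip D,z',(T-mid)@d,T[2],'want -.067 .040')
    for q in(-.095,-.025):
        c=np.array([m+nn*q+.016*(l*np.cos(a)+uu*np.sin(a)) for a in np.linspace(0,6.28,24)])
        cv2.polylines(B,[g(c)],True,(0,0,255),1)
    cv2.polylines(B,[g(np.array([m-nn*.095,m+nn*.095]))],False,(0,255,0),1)
    m=mid
    cv2.polylines(B,[g(np.array([m-n*.095,m+n*.095]))],False,(255,0,0),1)
    cv2.imwrite('pics/o_'+f,B)
E
python3 - <<'E'
from ro import *
ro('s_455.png')
E
```

```text
t 45.6 tcp [0.5623 0.1834 0.2703] F [-0.189   1.1761 -0.7887] gap 13.9 q [ 0.1257  0.4397  1.4743  0.0017  1.2272 -0.1959]
axes x [ 0.0002  0.0016 -1.    ] y [-0.3155  0.9489  0.0014] z [0.9489 0.3155 0.0007]
D -0.03276963761802596 l 0.001571311611150615 z 0.27033271294430483
tip D,z -0.06497377838324281 0.1463316311140979 want -.067 .040
```

View pics/o_s_455.png

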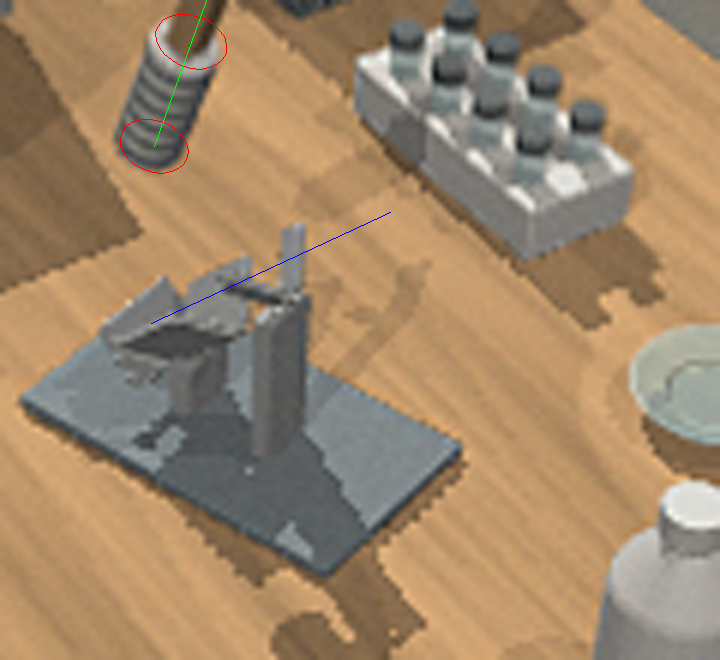

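Call:
step_arm(commands=[[0.03,-0.009,-0.002,0],[0.06,-0.009,-0.002,0],[0.08,-0.009,-0.002,0],[0.088,-0.009,-0.002,0],[0.09,-0.009,-0.002,0]])

```text
t: 46.02
tcp_pos: [0.5617, 0.1735, 0.1777]
tool_rot: [-0.112, 0.7, 0.113, 0.696]
force: [0.0, 0.0, -0.8]
finger_gap: 0.167
```

Run:
```python
from ro import *
ro('s_460.png')
```

```text
t 46.07 tcp [0.5627 0.1736 0.1789] F [ 0.3962 -0.0056 -1.5414] gap 14.3 q [ 0.109   0.5441  1.5755  0.0015  1.0246 -0.2122]
axes x [-0.0028  0.001  -1.    ] y [-0.315   0.9491  0.0018] z [ 0.9491  0.315  -0.0023]
D -0.023414816286947804 l -0.0011616701929830092 z 0.17889556919483351
tip D,z -0.05561895705216465 0.05489448736462657 want -.067 .040
```

View pics/o_s_460.png

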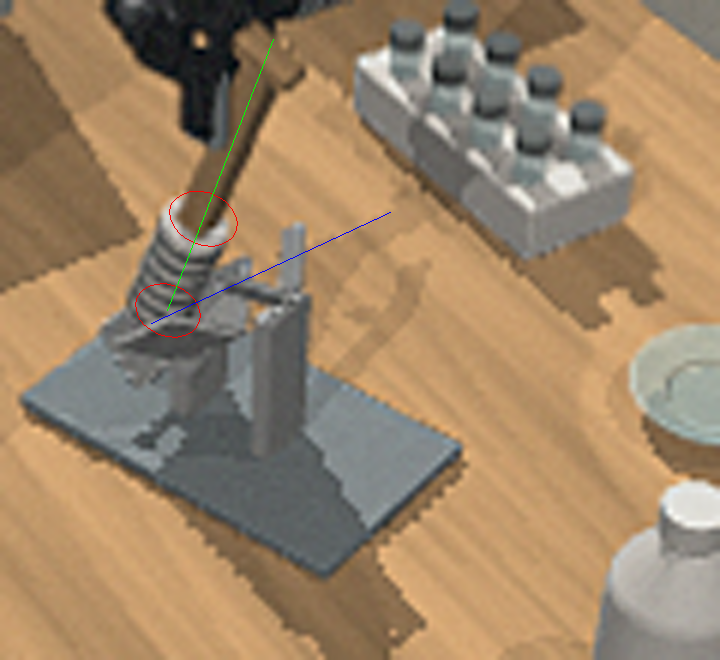

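Call:
step_arm(commands=[[0.004,0,0.001,0],[0.008,0,0.001,0],[0.012,0,0.001,0]], grip_force=30)

```text
t: 46.32
tcp_pos: [0.5644, 0.1741, 0.1679]
tool_rot: [-0.112, 0.698, 0.113, 0.698]
force: [-0.4, 0.5, 2.4]
finger_gap: 0.167
```

Call:
step_arm(commands=[[0.005,-0.007,0,0],[0.0085,-0.014,0,0],[0.012,-0.02,0,0],[0.015,-0.027,0,0]])

```text
t: 46.65
tcp_pos: [0.5735, 0.1486, 0.154]
tool_rot: [-0.112, 0.698, 0.114, 0.699]
force: [0.1, 1.2, 4.2]
finger_gap: 0.165
```

Run:
```python
from ro import *
ro('s_467.png',th=59)
```

```text
t 46.7 tcp [0.5738 0.1472 0.1533] F [-1.2436  0.3402  4.7661] gap 14.5 q [ 0.0616  0.5814  1.5903  0.0026  0.9691 -0.2588]
axes x [ 0.0006  0.0021 -1.    ] y [-0.3135  0.9496  0.0018] z [0.9496 0.3135 0.0013]
D 0.005163799056723103 l 0.0009904528091044956 z 0.1533044153883392
tip D,z -0.056514819908648074 0.042729491387937135 want -.067 .040
```

View pics/o_s_467.png

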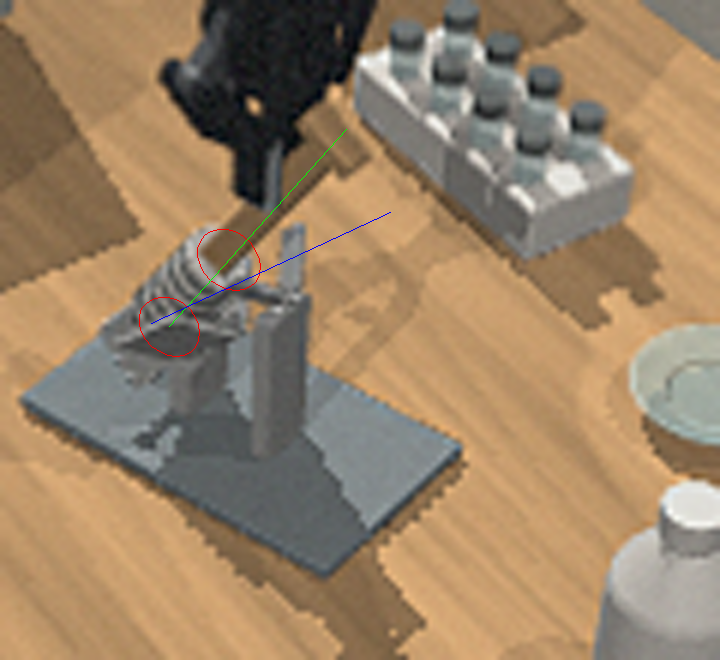

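Call:
step_arm(commands=[[0.005,-0.007,0,0],[0.01,-0.014,0,0],[0.015,-0.02,0,0],[0.018,-0.024,0,0]])

```text
t: 47.03
tcp_pos: [0.5813, 0.1243, 0.1352]
tool_rot: [-0.111, 0.698, 0.113, 0.698]
force: [-3.4, 6.8, 13.8]
finger_gap: 0.166
```

Run:
```python
from ro import *
ro('s_472.png',th=47)
```

```text
t 47.08 tcp [0.5812 0.1242 0.1351] F [-3.228   3.8208  7.5191] gap 14.1 q [ 0.0207  0.6094  1.5979  0.0048  0.9348 -0.2993]
axes x [-0.0006  0.0039 -1.    ] y [-0.3119  0.9501  0.0039] z [0.9501 0.3119 0.0007]
D 0.029324959281559947 l 0.0007261779875998114 z 0.1350636079297639
tip D,z -0.056239891482205755 0.042480028598222544 want -.067 .040
```

View pics/o_s_472.png

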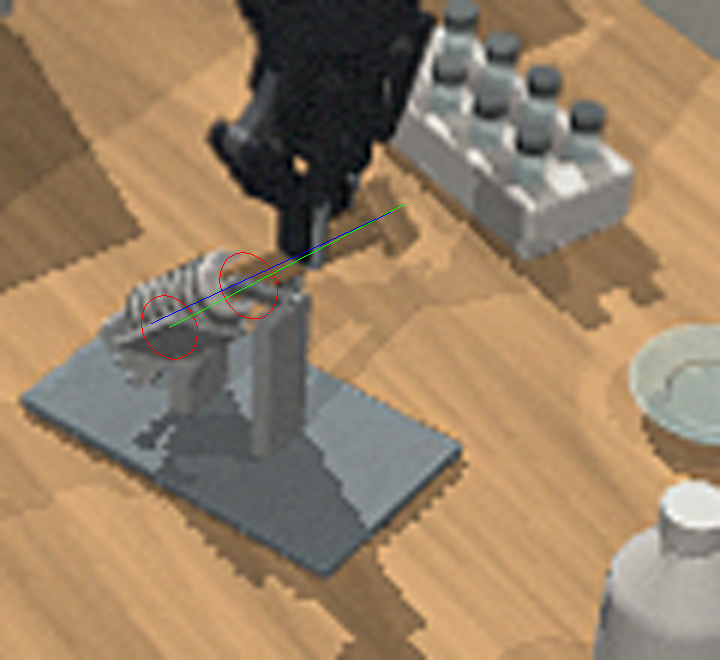

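Call:
step_arm(commands=[[-0.0015,0,0,0],[-0.0015,0,0,0],[-0.0015,0,0,0],[-0.0015,0,0,0],[-0.0015,0,0,0]], jaw=0.06)

```text
t: 47.5
tcp_pos: [0.5812, 0.1241, 0.1363]
tool_rot: [-0.11, 0.698, 0.113, 0.698]
force: [1.4, 0.3, 0.4]
finger_gap: 0.699
```

Run:
```python
from ro import *
ro('s_477.png',th=45)
```

```text
t 47.55 tcp [0.5811 0.1241 0.1363] F [-1.0261  0.1824 -0.6386] gap 59.9 q [ 0.0207  0.6077  1.5969  0.0045  0.9376 -0.2993]
axes x [-0.0007  0.0036 -1.    ] y [-0.312   0.9501  0.0036] z [0.9501 0.312  0.0004]
D 0.0294243339073226 l 0.0006902822059439319 z 0.13632241260348682
tip D,z -0.05973266193761104 0.047206142893810546 want -.067 .040
```

View pics/o_s_477.png

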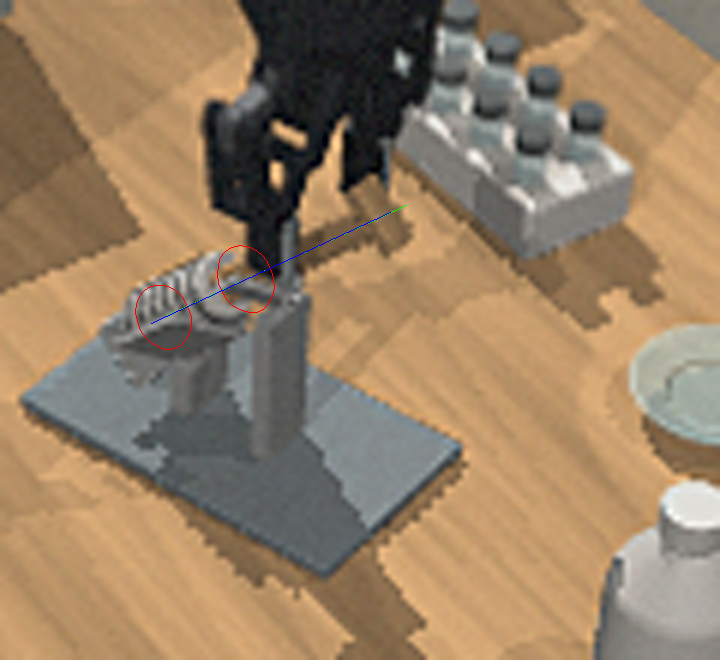

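Call:
step_arm(commands=[[-0.01,0,0,0],[-0.03,0,0,0],[-0.065,0,0,0],[-0.1,0,0,0],[-0.125,0,0,0],[-0.13,0,0,0]])

```text
t: 48.05
tcp_pos: [0.5843, 0.1238, 0.2727]
tool_rot: [-0.111, 0.694, 0.113, 0.702]
force: [0.8, 0.2, 0.4]
finger_gap: 0.705
```

Run:
```python
from ov import *
im=snap('side','s_481.png'); plan()
im2=snap('top','t_481.png')
ov('side',im,285,85,120,110,6,'v_481.png')
```

```text
t 48.1 tcp [0.5836 0.1238 0.2713] F [0.7655 0.5948 0.2491] gap 59.9 q [ 0.0201  0.4424  1.4667  0.0037  1.2238 -0.2987]
axes x [ 0.0086  0.0036 -1.    ] y [-0.3123  0.95    0.0008] z [0.9499 0.3123 0.0093]
```

View pics/v_481.png

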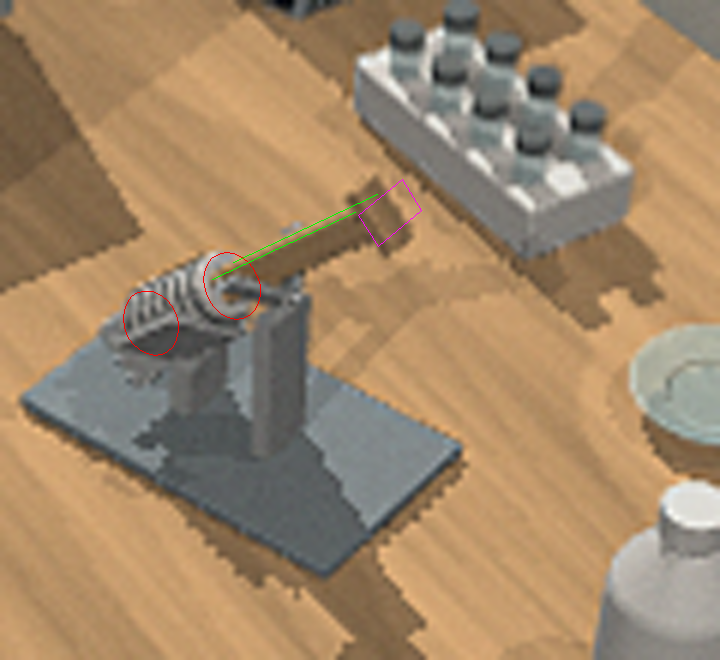

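View pics/s_481.png

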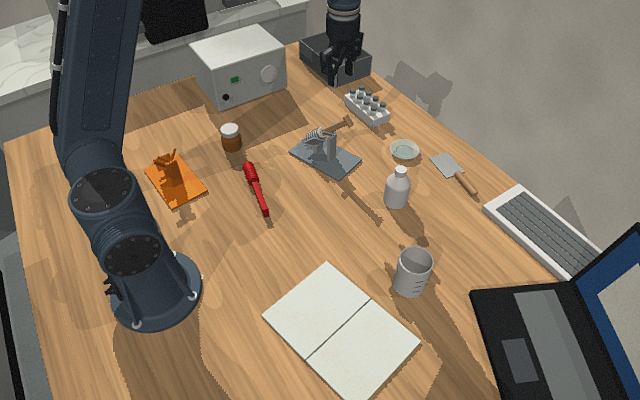

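Run:
```python
import cv2,numpy as np
a=cv2.imread('pics/s_350.png',0).astype(np.float32);b=cv2.imread('pics/s_481.png',0).astype(np.float32)
for n,(x,y,w,h) in dict(beaker=(390,240,50,60),bottle=(382,163,30,46)).items():
    t=a[y:y+h,x:x+w]; r=cv2.matchTemplate(b[y-10:y+h+10,x-10:x+w+10],t,cv2.TM_CCOEFF_NORMED); _,v,_,p=cv2.minMaxLoc(r); print(n,v,p[0]-10,p[1]-10)
from station import telemetry; s=telemetry.sense();print(s['t'],s['finger_gap'])
```

```text
beaker 0.4047325551509857 -1 -1
bottle 0.9088566303253174 0 0
48.15 0.7060960817955276
```

Run:
```python
from h import *
o=[]
for f in('s_350.png','s_481.png'):
    im=cv2.imread('pics/'+f); x0,y0,w,h,sc=380,230,65,75,6
    B=cv2.resize(im[y0:y0+h,x0:x0+w],None,fx=sc,fy=sc,interpolation=cv2.INTER_CUBIC)
    for r,z in((.037,.1),(.037,.0)):
        c=np.array([[.4946+r*np.cos(a),-.298+r*np.sin(a),z] for a in np.linspace(0,6.28,40)])
        cv2.polylines(B,[((proj('side',c)-[x0,y0]+.5)*sc).astype(int)],True,(255,0,0),1)
    o.append(B)
cv2.imwrite('pics/bk.png',np.hstack(o))
```

```text
(no output)
```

View pics/bk.png

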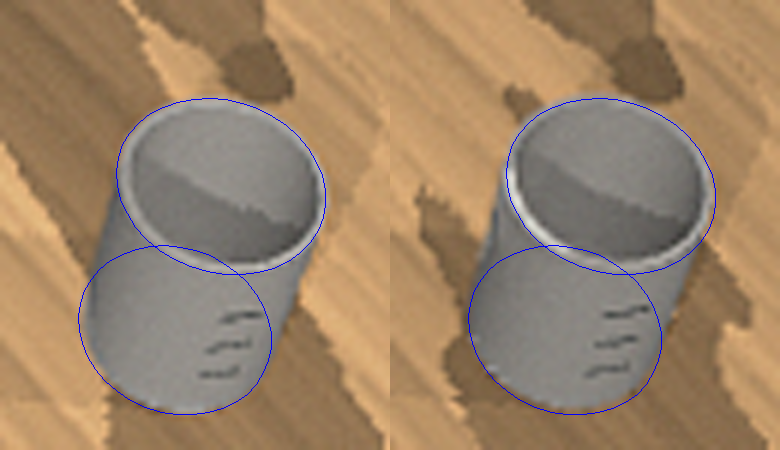

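```bash
ls -t pics | tail -n +1 | head -80
```

```text
bk.png
v_481.png
t_481.png
s_481.png
o_s_477.png
s_477.png
o_s_472.png
s_472.png
o_s_467.png
s_467.png
o_s_460.png
s_460.png
o_s_455.png
s_455.png
o_s_440.png
s_440.png
o_s_430.png
s_430.png
o_s_420.png
s_420.png
o_s_412.png
s_412.png
o_405.png
s_405.png
o_400.png
c_400.png
s_400.png
c_390.png
s_390.png
c_375.png
s_375.png
b_350.png
t_350.png
s_350.png
t52d.png
t52c.png
t52.png
s52c.png
s52.png
s51c.png
s51.png
s50c.png
s50.png
s49c.png
s49.png
s48c.png
s48.png
s47c.png
s47.png
s46c.png
s46.png
s45c.png
s45.png
s44d.png
s44c.png
s44.png
s43c.png
s43.png
g18.png
roll42.png
s42c.png
s42.png
s41c.png
s41.png
s40c.png
s40.png
s39c.png
s39.png
s38c.png
s38.png
roll.png
o37.png
t37c.png
t37.png
o36.png
s36c.png
s36.png
s35c.png
s35.png
o34.png
```

Run:
```python
import cv2,numpy as np,os
T=[]
for i in range(27,45):
    f=f'pics/s{i}.png'
    if os.path.exists(f):
        B=cv2.imread(f)
        if B.shape[0]!=400: print(i,B.shape); continue
        B=cv2.resize(B[85:195,285:405],None,fx=1.6,fy=1.6); cv2.putText(B,str(i),(3,15),0,.5,(0,0,255),1); T.append(B)
while len(T)%4: T.append(T[0]*0)
im=np.vstack([np.hstack(T[i:i+4]) for i in range(0,len(T),4)])
print(im.shape); cv2.imwrite('pics/mont.png',im)
```

```text
(880, 768, 3)
```

View pics/mont.png

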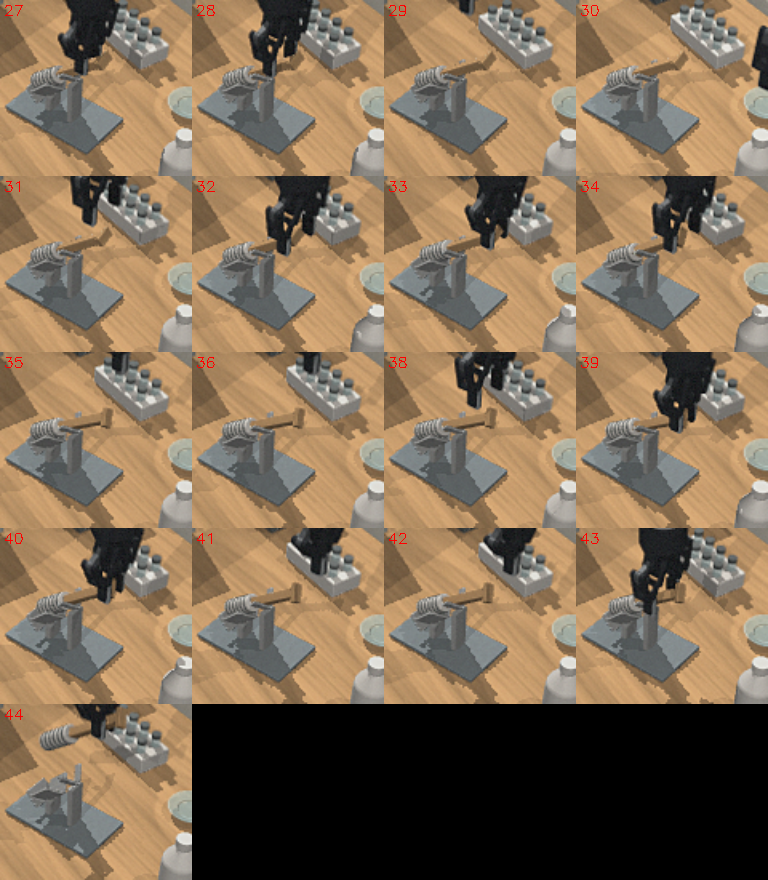

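Run:
```python
from ov import *
o=[]
for f in('s36.png','s42.png','s_481.png'):
    im=cv2.imread('pics/'+f); ov('side',im,297,105,70,55,7,'tmp.png'); o.append(cv2.imread('pics/tmp.png'))
w=o[0]*0
cv2.imwrite('pics/cmp3.png',cv2.resize(np.vstack([np.hstack(o[:2]),np.hstack([o[2],w])]),None,fx=.81,fy=.77))
```

```text
(no output)
```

View pics/cmp3.png

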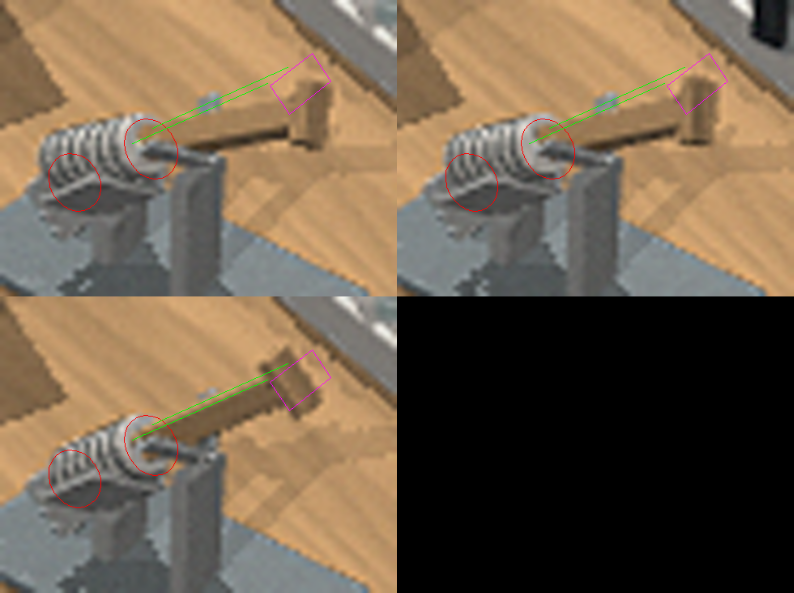

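Run:
```python
from ov import *
def px(x,y): return (297+x/5.67-.5,105+y/5.39-.5)
for nm,f,r in(('s36',(318,118),(146,146)),('s42',(303,110),(146,147)),('now',(303,82),(148,148))):
    F=onplane('side',px(*f),mid,l); Rg=onplane('side',px(*r),mid,l)
    v=(F-Rg)/np.linalg.norm(F-Rg); tip=Rg-v*.07; m=Rg+v*.025; t2=F-v*.19
    print(nm,'len',np.linalg.norm(F-Rg),'pitch',np.degrees(np.arcsin(v[2])),'tip err',np.linalg.norm(tip-[.550,.2156,.04]),np.linalg.norm(t2-[.550,.2156,.04]),'mid err',np.linalg.norm(m-mid))
```

```text
s36 len 0.12074802334449876 pitch 34.94387832494519 tip err 0.014612753877723199 0.01443245217501292 mid err 0.0033116478248519043
s42 len 0.1146761729476698 pitch 37.88073523699227 tip err 0.010785776557628215 0.013544704689521575 mid err 0.0031938004858933565
now len 0.12373321665907788 pitch 44.5789318358454 tip err 0.0024925998025866433 0.0022407229658235822 mid err 0.0021453443771702625
```

```bash
python3 -c "
from station import manip,telemetry
print(telemetry.sense()['t']); print(manip.sign_off())"
```

```text
48.15
the job is handed in; nothing more can be done
None
```

I handed the job in at about 48 s of the 72 s. The brush is back in the sloping rest, let go, and the gripper is about 13 cm above it.

**What I did:**
- I laid the brush in the rest and let go.
- I took it again about 48 mm up the handle from its middle. It slipped and fell once on the way, so I picked it up off the table again.
- I tipped it to about 72° against the rest's arm top and post, then lowered it into the beaker.
- I pressed the bottom twice, at about 5–6 N by the wrist force. After each press I drew the bristles up about 70 mm, still inside.
- I leaned the brush back into the grooves of the rest.

**Last checks:**

| Item | Result | Limit |
|---|---|---|
| Brush slope in the rest | about 44.6° | 45° nominal |
| Bristle end and middle from their places | 2–3 mm each | 20 mm |
| Beaker | upright, within about 1 mm of where it stood | 30 mm, 0.05 rad |
| Bottle | no shift since the mid-run picture | 30 mm |

**Less certain:**
- **First laying in the rest:** the brush lay flatter there, at about 35–38°. The bristle end was an estimated 11–15 mm off, so it was inside the limit with less margin.
- **Angle in the beaker:** the brush leaned about 18° rather than standing fully upright. It still fitted, and I saw no sideways push on the beaker.
- **Beaker image match:** comparing an earlier picture of the beaker with the last one gave a poor score (0.40). I put that down to changed shadows, because the beaker's outline still fits.

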